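# Lock the dosed portafilter into the espresso machine's group

## Robot

A 6-joint arm with a two-finger parallel gripper is mounted at the origin on a cart in front of the work surface, level with it; the furniture and walls round the work are solid. World frame = base frame: x ahead of the robot, y to its left, z up, the work surface at z = 0. Lengths are in mm, angles in rad, forces in N, time in s.
With the tool pointing down it reaches from about 350 to 975 mm from the base axis. Payload 7.1 kg.
Tool frame: the origin (TCP) lies on the front face of the gripper's body, between the roots of the fingers; the fingertips stand 80 mm ahead of it and the grasp point (between the pads) lies 61 mm ahead of it; z points along the fingers, y is the line along which they close (so a half turn about z gives the same grasp; the last joint's range is limited). The gripper opens to 88 mm and grips with 3 to 60 N. Pads are 20 mm wide; open, the fingers measure 115 mm over their backs; the gripper's body (75 mm by 178 mm) begins 61 mm behind the grasp point.
Start: joints at [-1.331, 0.423, 1.63, -0, 1.089, -0.019], TCP at [159.969, -604.165, 302.675] pointing down, gripper open.
Joint ranges: [-3, 3], [-0.9, 2.11], [0.09, 2.58], [-1.31, 4.45], [0.11, 2.69], [-2.54, 2.54]. Speed limits (rad/s): [2.39, 2.39, 3.01, 3.14, 3.14, 3.14].

## Interface

Orientations are given as a rotation vector (axis times angle).
In Python, from workcell import readout, vision, close_job gives the robot as it stands.
- The arm moves only by the tool servo_tool, never from a script. Its argument "plan" is a list that holds one entry, the list of rows, each a list of 7 numbers: the gripper command: -1 is fully open, 1 is shut, values between are in proportion, then the shift along the world's x, y, z in units of 40 mm (1.0 is 40 mm), then the turn, a rotation vector about the world's x, y, z in units of 5 degrees (1.0 is 5 degrees). A call has 1 to 5 rows; each row shifts and turns the commanded pose from where the row before left it; what a row does not reach is not made up. A row lasts 1/12 s, in which the tool goes at most 41.7 mm and 7.16 degrees, less where a joint would pass 70% of its speed; a pose out of reach is approached as far as the arm can. A call is refused whole if a number of a shift passes 1 or a number of a turn 1, either way. A call with a gripper value outside its range is refused whole. The fingers move at their own pace and stop on an object; the grip force is fixed at half the most. Time passes only in rows, so rows that do not move let the fingers close. It gives the time, the measured TCP pose, the force, the opening and the grip force at its end, in the units of the state.
- readout.get_obs(): the state, without advancing time (a new reading comes with each control period).
- vision.get_image(name): name is "scene" or "top" or "wrist"; returns the picture (384x512x3 uint8, red, green, blue); there is no depth.
- vision.camera_params(name): a dict with "fx", "fy", "cx", "cy" (pixels), "D" ([k1, k2, p1, p2, k3] as OpenCV has them; the pictures are not rectified), "rvec" (rotation vector, rad) and "tvec" (3), from world to camera coordinates, as OpenCV has them; the wrist camera has in their place "hand_eye" (4x4, takes a point from camera to tool coordinates, whose origin is the TCP and whose axes are the flange's). Camera axes: x right, y down, z forward; pixel columns grow to the right and rows downward; lengths in mm; the calibration is good to about 2 mm. A picture is of the moment at which its call begins: read the wrist's pose just before it. camera_params takes no time and is no camera call.
- close_job(): hands the job in; it is judged then, once.
The state is a dict: "t": time; "qpos": joint angles; "qvel": joint speeds; "joint_torque": joint torques, N m; "ee_pos": TCP position; "orientation": TCP orientation; "ft_force": force on the tool from outside, world axes, zero at the start; "moment": the same for the moment, N m; "width": finger opening in mm; "grasp_force": force on a finger pad.
Only numpy, scipy, OpenCV 4.12 (cv2) and the standard library are available. Lean on these libraries where they do the work, as an engineer would, in place of code of your own. Each camera call takes 0.05 s, during which the arm holds its last target. There are 200 camera calls.

## Task

Take the portafilter out of the tamping stand by its black handle, offer it up level under the espresso machine's group, feel for the two notches, and swing the handle to the right, as you face the machine, until the lugs are drawn up tight on the seal; then let go so that it stays locked. The notches cannot be seen, so go gently: do not ram or wrench the group, and leave the cup on the drip tray, the tamper, the milk jug and the saucer where they are.

Things in the scene. Friction and masses are not known exactly. Their poses are not given: they have to be found in the camera images.
- machine: Compact one-group espresso machine, plain steel, fixed, 168 wide, 283 deep, 355 high (all mm). Origin on the counter straight below its group's axis; x to its back, y to its left, z up: its front looks to -x. Drip tray top at z 52, x -88 to 75; body front at x 75. The group is a bell of radius 56, z 200 to 282, on a neck from the body. It must never feel over 140 N from the portafilter.
- group_mouth (a point): Centre of the lower face of the lock ring, z 200 mm, machine's axes. Bore radius 38.5; notches half a turn apart take the lugs (7 deg to spare each side) when the handle points 50 deg left of straight out to the front, +-18 deg: the ring's clocking is hidden, feel for it. Wrong: lugs strike the ring, the rim stops 3 above this point. Right: it rises free to the seal. The neck swings in a gap.
- seal_face (a point): Centre of the seal's lower face at rest, 15.5 mm above group_mouth. Spring-backed: 9 N at first touch, 4.5 N more per mm. Lugs in, swing the handle right (counter-clockwise from above): ledges rising from 2.5 to 9.5 above group_mouth lift the lugs, and friction holds them. Tight with the rim 17 to 18 above group_mouth, 48 to 57 deg past the notches; dead stop at 57.
- portafilter: Portafilter, steel head, black handle, right way up, 220 mm long, about 0.45 kg, balanced 47 from the head's axis. Its frame is upside down: y from handle to head, z DOWN, x sideways. Origin in the rim plane, 74 from the head's axis. Head radius 36, 31 high; spout to 46 below the rim. Lugs on both sides (own +-x, square to the handle) reach radius 43, 12 wide, 3 to 9 below the rim.
- basket_rim (a point): Centre of the rim of the portafilter's head, on the head's axis; axes as the portafilter's (z down).
- handle_grip (a point): Point on the axis of the round black handle where to pinch it, 110 mm from the head's axis, 16.5 below the rim plane; axes as the portafilter's, the handle points along -y. 28 thick from 88 to 132 from the head's axis, with firm flanks 16 high (23 at its head end, 66 from the axis; 31 near its far end, at 184).
- stand: Tamping stand on a dark wooden foot 245 x 92 mm, fixed; the portafilter lies on it at the start. Origin on the counter below the head's axis, handle to -x. The head rests at z 45 in a round cradle with a lip 10 high, open to the handle; the handle's end lies in a fork 163 from the axis with cheeks 38 apart up to z 60. Lift the portafilter straight up 30 before moving it aside.
- espresso_cup: White espresso cup on the drip tray below the group, loose, 58 mm high, top at z 110. Origin: centre of its underside. Leave it alone.
- tamper: Coffee tamper with a wooden knob, 95 mm high, loose, behind the stand; origin under its centre. Leave it alone.
- milk_jug: Steel milk jug, 92 mm high, loose, near the stand; origin under its centre. Leave it alone.
- saucer: White saucer, 118 mm across, 16 high, loose, on the counter by the machine; origin under its centre. Leave it alone.

How it is judged:
By the outcome, as a careful person would: the job done as asked, in the order asked, and still so for the second after the job is handed in, with the robot touching nothing.
It also fails if it takes over 72 s, if anything falls off the work surface, if the arm or the gripper's body presses on something with over 40 N, if the wrist force passes 120 N, or if a joint passes its speed limit or range.

## Working session

There is one attempt and no reset: what is moved stays moved. The work goes in short steps, Python scripts to look and compute and a tool call to move; the robot and the scene stay as the last step left them, time stands still between calls to the robot, and variables do not carry over. Pictures are saved under pics/ and viewed, at most 10 in all, crops included, and the job is handed in when it is done.

Besides the shell and the picture viewer there is one more tool, called after ">>>" by a JSON object that holds its "op" and its "data", one argument or row to a line. servo_tool: Moves the arm, as the interface text tells. Its arguments: {"type":"object","properties":{"plan":{"type":"array"}},"required":["plan"]}

```bash
ls; mkdir -p pics; python3 - <<'E'
from workcell import readout, vision
import cv2
print(readout.get_obs())
for n in ("scene","top","wrist"):
    p=vision.camera_params(n);print(n,p)
    im=vision.get_image(n)
    cv2.imwrite(f"pics/{n}0.png",cv2.cvtColor(im,cv2.COLOR_RGB2BGR))
a=cv2.imread("pics/scene0.png");b=cv2.imread("pics/top0.png")
E
```

```text
pics
{'t': 0.0, 'qpos': array([-1.33097915e+00,  4.23816812e-01,  1.63068074e+00,  7.86341887e-06,
        1.08857508e+00, -1.90031784e-02]), 'qvel': array([-0.00046202, -0.00084236, -0.00066923, -0.00028739, -0.00168871,
        0.00035622]), 'joint_torque': array([ 1.59906904e-03, -5.44624686e+01, -2.73669720e+01,  6.43199449e-02,
        2.28069682e-02, -1.29287118e-04]), 'ee_pos': array([ 159.88608629, -603.76276285,  301.92023945]), 'orientation': array([-3.11386453e+00, -4.05224638e-01,  2.45159238e-04]), 'ft_force': array([-0.43330035, -0.39910366,  0.09733708]), 'moment': array([ 0.00851457,  0.0675647 , -0.03988576]), 'grasp_force': 0.0, 'width': 87.5943656449009}
scene {'fx': 473.0980125691188, 'fy': 473.0980125691188, 'cx': 250.23312532012284, 'cy': 187.63590044065862, 'D': array([-0.17288068,  0.        ,  0.        ,  0.        ,  0.        ]), 'rvec': array([ 2.31256627, -0.58814285,  0.24847968]), 'tvec': array([-544.67568775,  222.27778538, 1056.60917971])}
top {'fx': 392.19949618510344, 'fy': 392.19949618510344, 'cx': 246.3727650729793, 'cy': 181.43036440136032, 'D': array([-0.10022202,  0.        ,  0.        ,  0.        ,  0.        ]), 'rvec': array([ 2.17172889, -2.13243713,  0.19764256]), 'tvec': array([-140.20236895,  562.42585734, 1059.12183847])}
wrist {'fx': 338.7112246493688, 'fy': 338.7112246493688, 'cx': 253.73627247063243, 'cy': 196.16349914283603, 'D': array([0.03000792, 0.        , 0.        , 0.        , 0.        ]), 'hand_eye': array([[ 8.72393834e-04, -9.58830940e-01, -2.83976175e-01,
         7.68630747e+01],
       [ 9.99999580e-01,  9.16122247e-04, -2.11739145e-05,
        -8.95998107e-02],
       [ 2.80459095e-04, -2.83976037e-01,  9.58831336e-01,
        -8.27103168e+01],
       [ 0.00000000e+00,  0.00000000e+00,  0.00000000e+00,
         1.00000000e+00]])}
```

View pics/scene0.png

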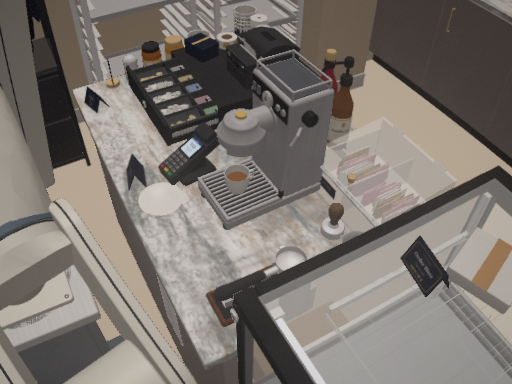

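View pics/top0.png

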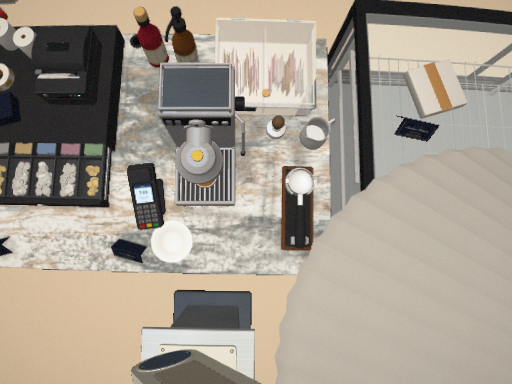

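The scene view shows the machine with its bell at (240,125), the portafilter head at (290,260) with its handle toward (225,300), the saucer at (160,200) and the tamper at (335,220). In the top view the head is at (300,182) with the handle straight down to (298,245), the bell at (198,158), the tray at (177–236, 149–205), and the jug at (314,133).

```bash
cat > h.py <<'E'
import numpy as np, cv2
from workcell import readout, vision
from scipy.spatial.transform import Rotation as R
def cam(n,obs=None):
    p=vision.camera_params(n);K=np.array([[p['fx'],0,p['cx']],[0,p['fy'],p['cy']],[0,0,1]])
    if 'rvec' in p:
        r=R.from_rotvec(p['rvec']).as_matrix();return K,p['D'],r,np.array(p['tvec'])
    T=np.eye(4);T[:3,:3]=R.from_rotvec(obs['orientation']).as_matrix();T[:3,3]=obs['ee_pos']
    M=np.linalg.inv(T@p['hand_eye']);return K,p['D'],M[:3,:3],M[:3,3]
def ray(c,uv):
    K,D,r,t=c;u=cv2.undistortPoints(np.array([[uv]],float),K,D)[0,0]
    return -r.T@t, r.T@np.array([u[0],u[1],1])
def onz(c,uv,z):
    o,d=ray(c,uv);return o+d*(z-o[2])/d[2]
def proj(c,P):
    K,D,r,t=c;return cv2.projectPoints(np.array(P,float).reshape(-1,1,3),cv2.Rodrigues(r)[0],t,K,D)[0][:,0]
E
python3 - <<'E'
from h import *
np.set_printoptions(precision=1,suppress=True)
c=cam("top")
for nm,uv,z in [("rim",(300,182),76),("handle",(298,225),60),("hend",(298,245),60),("foot_tl",(284,166),15),("foot_bl",(282,249),15),("foot_br",(313,249),15),("knob",(197,156),290),
 ("mtop_tl",(161,65),355),("mtop_tr",(234,65),355),("mtop_bl",(160,117),355),("mtop_br",(234,118),355),("tray_bl",(176,205),52),("tray_br",(236,205),52),("tray_tr",(236,149),52),("saucer",(172,242),10),("jug",(315,135),60),("tamper",(277,125),60)]:
    print(nm,onz(c,uv,z))
im=cv2.imread("pics/top0.png");im=cv2.resize(im[40:270,130:350],None,fx=3.4,fy=2.6*3.4/2.6*0.75/0.75)[:,:]
im=cv2.resize(cv2.imread("pics/top0.png")[50:260,140:350],None,fx=2.8,fy=2.8,interpolation=cv2.INTER_CUBIC)
cv2.imwrite("pics/topc.png",im)
E
```

```text
rim [ 561.6 -277.    76. ]
handle [ 444.2 -273.6   60. ]
hend [ 389.6 -273.6   60. ]
foot_tl [ 617.8 -240.1   15. ]
foot_bl [ 377.7 -235.    15. ]
foot_br [ 378.7 -323.8   15. ]
knob [580.9 -13.8 290. ]
mtop_tl [764.1  64.5 355. ]
mtop_tr [767.4 -91.5 355. ]
mtop_bl [647.8  59.6 355. ]
mtop_br [648.9 -94.1 355. ]
tray_bl [493.8  64.3  52. ]
tray_br [ 497.1 -102.    52. ]
tray_tr [656.5 -98.8  52. ]
saucer [391.9  77.9  10. ]
jug [ 701.2 -323.9   60. ]
tamper [ 727.9 -214.6   60. ]
```

View pics/topc.png

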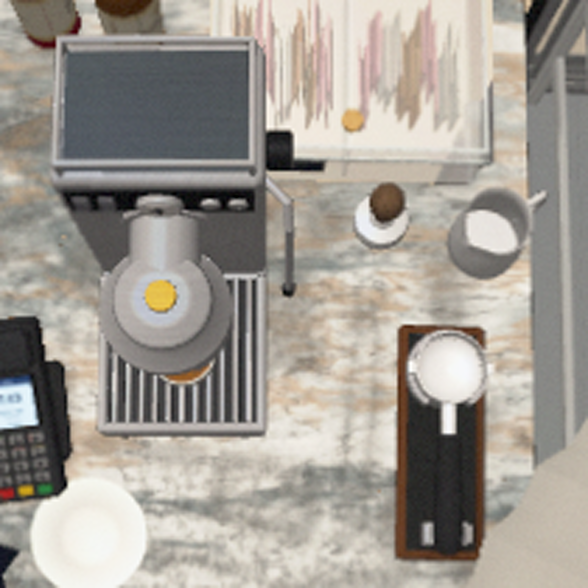

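The crop shows the portafilter in its stand, clear to grasp. I'll check how the glass case sits relative to the approach path.

```bash
python3 - <<'E'
from h import *
np.set_printoptions(precision=0,suppress=True)
s=cam("scene");t=cam("top")
for uv in [(245,300),(505,182)]:
  for z in (0,100,200,300,400,500,600):
    P=onz(s,uv,z); print(uv,P,proj(t,P)[0])
print(proj(s,[159,-604,302]),proj(t,[159,-604,302]))
for uv in [(362,8),(345,120),(333,200)]:
  print([onz(t,uv,z)[:2] for z in (0,200,400)])
# rim & bell triangulation: yellow knob
for n in ("scene","top"):
    im=cv2.cvtColor(cv2.imread(f"pics/{n}0.png"),cv2.COLOR_BGR2HSV)
    m=cv2.inRange(im,(20,130,150),(32,255,255))
    k,l,st,ce=cv2.connectedComponentsWithStats(m)
    print(n,[(st[i].tolist(),ce[i]) for i in range(1,k) if st[i][4]>15])
E
```

```text
(245, 300) [ 452. -285.    0.] [299. 223.]
(245, 300) [ 424. -337.  100.] [324. 232.]
(245, 300) [ 396. -389.  200.] [355. 243.]
(245, 300) [ 368. -441.  300.] [392. 256.]
(245, 300) [ 340. -493.  400.] [439. 272.]
(245, 300) [ 312. -546.  500.] [497. 292.]
(245, 300) [ 284. -598.  600.] [568. 317.]
(505, 182) [1293. -319.    0.] [306. -30.]
(505, 182) [1174. -367.  100.] [328. -18.]
(505, 182) [1054. -416.  200.] [355.  -2.]
(505, 182) [ 934. -464.  300.] [389.  18.]
(505, 182) [ 815. -512.  400.] [432.  43.]
(505, 182) [ 695. -561.  500.] [488.  78.]
(505, 182) [ 575. -609.  600.] [560. 127.]
[[157. 469.]] [[466. 353.]]
[array([1158., -503.]), array([1023., -432.]), array([ 889., -362.])]
[array([ 769., -430.]), array([ 703., -372.]), array([ 636., -315.])]
[array([ 522., -387.]), array([ 499., -337.]), array([ 476., -287.])]
scene [([236, 111, 10, 6, 46], array([240., 114.]))]
top [([192, 150, 11, 11, 94], array([197., 155.]))]
```

```bash
python3 - <<'E'
from h import *
np.set_printoptions(precision=1,suppress=True)
s=cam("scene");t=cam("top")
im=[cv2.cvtColor(cv2.imread(f"pics/{n}0.png"),cv2.COLOR_BGR2HSV) for n in("scene","top")]
c=[]
for i in im:
    m=cv2.inRange(i,(20,130,150),(32,255,255));k,l,st,ce=cv2.connectedComponentsWithStats(m);j=1+np.argmax([st[q][4] if 140<ce[q][0]<260 and ce[q][1]<200 else 0 for q in range(1,k)]);c.append(ce[j])
(o1,d1),(o2,d2)=ray(s,c[0]),ray(t,c[1])
A=np.stack([d1,-d2],1);x=np.linalg.lstsq(A,o2-o1,rcond=None)[0]
print(o1+x[0]*d1,o2+x[1]*d2)
P=(o1+x[0]*d1+o2+x[1]*d2)/2
# predicted circles for check
th=np.linspace(0,2*np.pi,60)
b=cv2.imread("pics/scene0.png");
def ov(cm,b,C):
    for z,r in ((200,56),(282,56)):
        for q in proj(cm,np.stack([C[0]+r*np.cos(th),C[1]+r*np.sin(th),0*th+z],1)): b[int(round(q[1])),int(round(q[0]))]=(0,0,255)
a=cv2.imread("pics/top0.png");ov(t,a,P);ov(s,b,P)
f=lambda i:cv2.resize(i,None,fx=4,fy=4,interpolation=cv2.INTER_NEAREST)
cv2.imwrite("pics/ov.png",np.hstack([f(b[85:225,190:290]),f(a[105:245,150:250])]))
E
```

```text
[586.8 -12.8 279.4] [585.3 -12.2 279.1]
```

View pics/ov.png

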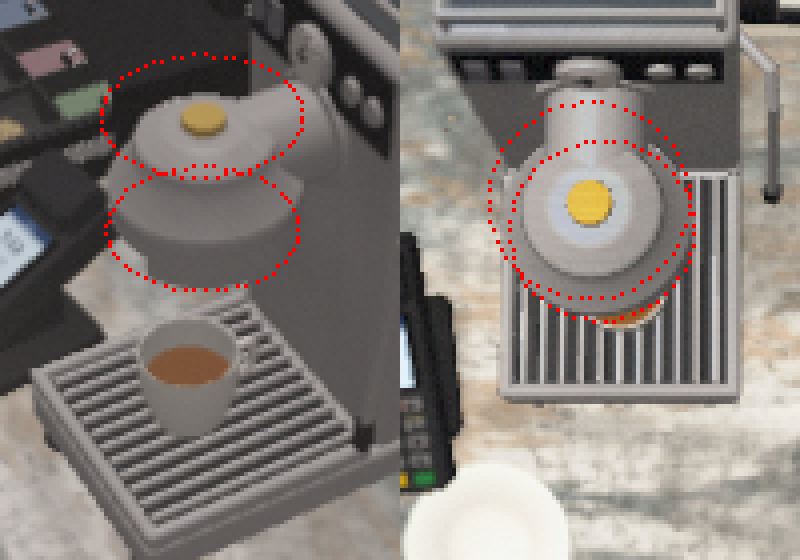

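>>> {"op": "servo_tool", "data": {
  "plan": [
    [[-1,0,0,0.2,0,0,1],[-1,0.2,0.25,0,0,0,1],[-1,0.2,0.25,0,0,0,1],[-1,0.2,0.25,0,0,0,1],[-1,0.2,0.25,0,0,0,1]]
  ]
}}

```text
t: 0.57
ee_pos: [192.1, -563.6, 310.4]
orientation: [-2.951, -1.076, -0.0]
ft_force: [0.4, -0.5, 0.0]
width: 88.3
grasp_force: 0.0
```

>>> {"op": "servo_tool", "data": {
  "plan": [
    [[-1,0.2,0.25,0,0,0,1],[-1,0.2,0.25,0,0,0,1],[-1,0.2,0.25,0,0,0,1],[-1,0.2,0.25,0,0,0,1],[-1,0.2,0.25,0,0,0,1]]
  ]
}}

```text
t: 0.98
ee_pos: [232.2, -513.5, 310.4]
orientation: [-2.648, -1.689, -0.0]
ft_force: [-0.2, -0.8, 1.1]
width: 88.0
grasp_force: 0.0
```

>>> {"op": "servo_tool", "data": {
  "plan": [
    [[-1,0.2,0.25,0,0,0,1],[-1,0.2,0.25,0,0,0,1],[-1,0.2,0.25,0,0,0,1],[-1,0.2,0.25,0,0,0,1],[-1,0.2,0.25,0,0,0,1]]
  ]
}}

```text
t: 1.4
ee_pos: [272.2, -463.5, 310.5]
orientation: [-2.22, -2.223, -0.0]
ft_force: [-0.1, 0.2, 0.7]
width: 87.7
grasp_force: 0.0
```

>>> {"op": "servo_tool", "data": {
  "plan": [
    [[-1,0.2,0.25,0,0,0,1],[-1,0.2,0.25,0,0,0,1],[-1,0.2,0.25,0,0,0,1],[-1,0.2,0.25,0,0,0,1],[-1,0.2,0.25,0,0,0,1]]
  ]
}}

```text
t: 1.82
ee_pos: [312.2, -413.5, 310.5]
orientation: [-1.686, -2.65, -0.0]
ft_force: [0.1, 0.6, 0.3]
width: 88.0
grasp_force: 0.0
```

>>> {"op": "servo_tool", "data": {
  "plan": [
    [[-1,0.2,0.25,0,0,0,1],[-1,0.2,0.25,0,0,0,1],[-1,0.2,0.25,0,0,0,1],[-1,0.2,0.25,0,0,0,1],[-1,0.2,0.25,0,0,0,1]]
  ]
}}

```text
t: 2.23
ee_pos: [352.2, -363.5, 310.5]
orientation: [-1.072, -2.953, -0.0]
ft_force: [0.2, 0.6, 0.8]
width: 87.9
grasp_force: 0.0
```

>>> {"op": "servo_tool", "data": {
  "plan": [
    [[-1,0.25,0.25,0,0,0,1],[-1,0.25,0.25,0,0,0,1],[-1,0.25,0.25,0,0,0,1],[-1,0.25,0.25,0,0,0,1],[-1,0.25,0.25,0,0,0,1]]
  ]
}}

```text
t: 2.65
ee_pos: [402.3, -313.5, 310.5]
orientation: [-0.408, -3.115, -0.0]
ft_force: [0.7, 0.1, 0.1]
width: 87.5
grasp_force: 0.0
```

>>> {"op": "servo_tool", "data": {
  "plan": [
    [[-1,0.4,0.2,0,0,0,1],[-1,0.4,0.2,0,0,0,1],[-1,0.4,0.15,0,0,0,1],[-1,0,0,0,0,0,0],[-1,0,0,0,0,0,0]]
  ]
}}

```text
t: 3.07
ee_pos: [450.2, -291.8, 310.4]
orientation: [-0.005, -3.141, -0.0]
ft_force: [-0.7, -0.5, 0.4]
width: 87.8
grasp_force: 0.0
```

The overlay fits the bell with its axis near (586, -12.5): the r56, z200 circle meets the bell's lower edge in both views. Next I'll go above the handle.

>>> {"op": "servo_tool", "data": {
  "plan": [
    [[-1,0.05,0.4,-0.8,0,0,0],[-1,0,0,-0.8,0,0,0],[-1,0,0,-0.8,0,0,0],[-1,0,0,-0.6,0,0,0],[-1,0,0,0,0,0,0]]
  ]
}}

```text
t: 3.48
ee_pos: [448.7, -275.0, 186.5]
orientation: [-0.009, -3.134, -0.007]
ft_force: [-0.5, 0.8, 0.2]
width: 87.5
grasp_force: 0.0
```

```bash
python3 - <<'E'
from h import *
np.set_printoptions(precision=1,suppress=True)
o=readout.get_obs();print(o['ee_pos'],o['orientation'],o['qpos'])
im=vision.get_image("wrist");c=cam("wrist",o)
b=cv2.cvtColor(im,cv2.COLOR_RGB2BGR)
cv2.imwrite("pics/w1.png",b)
# predicted: rim circle centre and axis points
for P in ([561.6,-277,76],[451.6,-274.8,59.5],[400,-274,60]): print(P,proj(c,P)[0])
E
```

```text
[ 448.7 -275.   186.5] [-0.  -3.1 -0. ] [-0.6  0.5  1.9 -0.   0.8 -2.1]
[561.6, -277, 76] [251.  382.3]
[451.6, -274.8, 59.5] [253.3 226.3]
[400, -274, 60] [254.2 148.6]
```

View pics/w1.png

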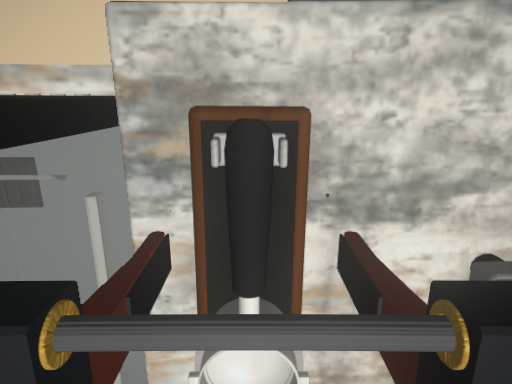

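The wrist view shows the handle between the open fingers: its axis is at column ~250, its end at row 119, the black/steel junction at row ~298, and the head at the bottom near (249,370).

```bash
python3 - <<'E'
from h import *
np.set_printoptions(precision=1,suppress=True)
o=readout.get_obs();c=cam("wrist",o)
for uv,z in [((250,119),60),((250,297),66),((250.5,150),60),((250,280),60),((251,195),74)]: print(uv,z,onz(c,uv,z))
E
```

```text
(250, 119) 60 [ 383.8 -277.4   60. ]
(250, 297) 66 [ 503.6 -278.2   66. ]
(250.5, 150) 60 [ 402.7 -277.2   60. ]
(250, 280) 60 [ 493.9 -278.2   60. ]
(251, 195) 74 [ 428. -277.   74.]
```

>>> {"op": "servo_tool", "data": {
  "plan": [
    [[-1,0.15,-0.05,-0.5,0,0,0],[-1,0,0,-0.5,0,0,0],[-1,0,0,-0.4,0,0,0],[-1,0,0,-0.25,0,0,0],[-1,0,0,0,0,0,0]]
  ]
}}

```text
t: 3.95
ee_pos: [457.5, -278.3, 124.4]
orientation: [-0.007, -3.141, -0.001]
ft_force: [-0.5, -0.8, -0.1]
width: 87.8
grasp_force: 0.0
```

>>> {"op": "servo_tool", "data": {
  "plan": [
    [[-1,0,0,0,0,0,0],[-1,0,0,0,0,0,0]]
  ]
}}

```text
t: 4.12
ee_pos: [458.5, -278.7, 126.1]
orientation: [0.005, 3.14, -0.002]
ft_force: [0.4, -0.1, -1.1]
width: 87.6
grasp_force: 0.0
```

>>> {"op": "servo_tool", "data": {
  "plan": [
    [[-1,0,0.02,-0.14,0,0,0],[-1,0,0,0,0,0,0],[0,0,0,0,0,0,0],[1,0,0,0,0,0,0],[1,0,0,0,0,0,0]]
  ]
}}

```text
t: 4.53
ee_pos: [458.1, -277.4, 119.3]
orientation: [0.005, 3.141, -0.0]
ft_force: [0.4, 0.1, 0.3]
width: 71.2
grasp_force: 0.0
```

>>> {"op": "servo_tool", "data": {
  "plan": [
    [[1,0,0,0,0,0,0],[1,0,0,0,0,0,0],[1,0,0,0,0,0,0],[1,0,0,0,0,0,0],[1,0,0,0,0,0,0]]
  ]
}}

```text
t: 4.95
ee_pos: [458.0, -277.3, 119.1]
orientation: [-0.005, -3.142, -0.0]
ft_force: [0.4, 0.6, -0.2]
width: 38.5
grasp_force: 0.0
```

>>> {"op": "servo_tool", "data": {
  "plan": [
    [[1,0,0,0,0,0,0],[1,0,0,0,0,0,0],[1,0,0,0,0,0,0]]
  ]
}}

```text
t: 5.2
ee_pos: [458.0, -277.4, 119.1]
orientation: [0.005, 3.142, -0.0]
ft_force: [-1.1, -1.6, -0.3]
width: 27.5
grasp_force: 30.0
```

>>> {"op": "servo_tool", "data": {
  "plan": [
    [[1,0,0,0,0,0,0],[1,0,0,0.1,0,0,0],[1,0,0,0.2,0,0,0],[1,0,0,0.3,0,0,0],[1,0,0,0.4,0,0,0]]
  ]
}}

```text
t: 5.62
ee_pos: [457.2, -276.8, 159.2]
orientation: [-0.004, -3.139, -0.002]
ft_force: [0.4, 1.1, -4.3]
width: 27.7
grasp_force: 30.0
```

>>> {"op": "servo_tool", "data": {
  "plan": [
    [[1,0,0,0.4,0,0,0],[1,0,0,0.4,0,0,0],[1,0,0,0.2,0,0,0],[1,0,0,0,0,0,0],[1,0,0,0,0,0,0]]
  ]
}}

```text
t: 6.03
ee_pos: [457.9, -277.3, 199.5]
orientation: [0.005, 3.141, -0.001]
ft_force: [0.4, -0.1, -4.8]
width: 27.6
grasp_force: 30.0
```

```bash
python3 - <<'E'
from h import *
np.set_printoptions(precision=2,suppress=True)
o=readout.get_obs();print(o)
for n in ("wrist","scene","top"):
    cv2.imwrite(f"pics/{n}2.png",cv2.cvtColor(vision.get_image(n),cv2.COLOR_RGB2BGR))
a=cv2.imread("pics/wrist2.png");b=cv2.imread("pics/scene2.png");d=cv2.imread("pics/top2.png")
f=lambda i,k:cv2.resize(i,None,fx=k,fy=k,interpolation=cv2.INTER_CUBIC)
cv2.imwrite("pics/c2.png",np.vstack([f(a[100:384,100:400],1)[:284],f(b[190:332,190:340],2)[:284,:300]]))
E
```

```text
{'t': 6.0333, 'qpos': array([-0.57,  0.44,  1.9 , -0.  ,  0.8 , -2.13]), 'qvel': array([-0.  ,  0.03,  0.01,  0.  , -0.  ,  0.  ]), 'joint_torque': array([ -0.  , -52.78, -22.92,   0.08,  -0.19,   0.  ]), 'ee_pos': array([ 457.93, -277.32,  199.55]), 'orientation': array([ 0.  ,  3.14, -0.  ]), 'ft_force': array([ 0.39, -0.11, -4.81]), 'moment': array([ 0.05,  0.2 , -0.03]), 'grasp_force': 29.99915063381195, 'width': 27.56112248724419}
```

View pics/c2.png

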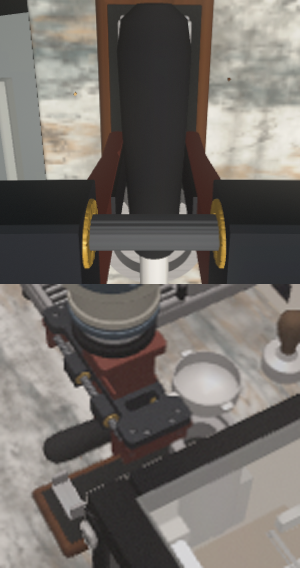

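The portafilter is clear of its stand: the wrist view shows the handle between the pads, and the scene view shows the head at full-image (293,237). I'll triangulate the rim to find its pitch and offset.

```bash
python3 - <<'E'
from h import *
np.set_printoptions(precision=1,suppress=True)
s=cam("scene");t=cam("top")
d=cv2.imread("pics/top2.png")
# predicted level rim
P=np.array([567.5,-278.3,156.4])
print(proj(s,P),proj(t,P))
th=np.linspace(0,2*np.pi,40)
C=np.stack([P[0]+36*np.cos(th),P[1]+36*np.sin(th),0*th+P[2]],1)
b=cv2.imread("pics/scene2.png");f=lambda i:cv2.resize(i,None,fx=6,fy=6,interpolation=cv2.INTER_CUBIC)
def ov(cm,im,x0,y0,w,h):
    big=f(im[y0:y0+h,x0:x0+w])
    for q in proj(cm,C): cv2.circle(big,(int((q[0]-x0+.5)*6),int((q[1]-y0+.5)*6)),2,(0,0,255),-1)
    return big
cv2.imwrite("pics/c3.png",np.hstack([ov(s,b,260,205,66,70),ov(t,d,270,140,66,70)]))
E
```

```text
[[293.1 234.6]] [[305.6 174.9]]
```

View pics/c3.png

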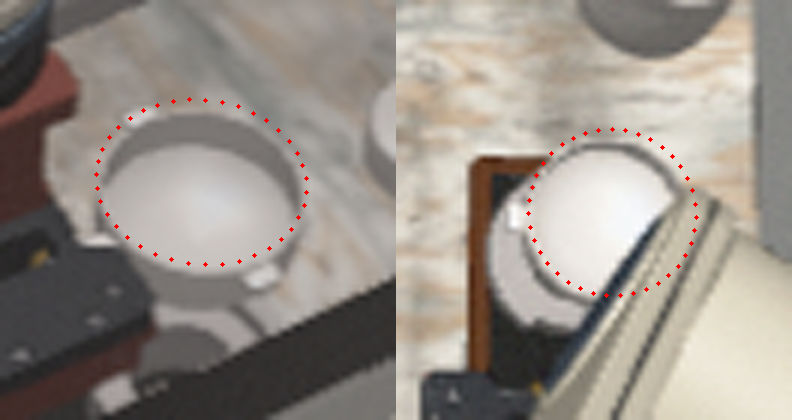

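The overlay shows the real rim about 1.5 px below the predicted circle in both views, so the head is a few mm nearer the robot than assumed.

```bash
python3 - <<'E'
from h import *
np.set_printoptions(precision=1,suppress=True)
s=cam("scene");t=cam("top")
(o1,d1),(o2,d2)=ray(s,(293.1,236.1)),ray(t,(304.9,176.6))
x=np.linalg.lstsq(np.stack([d1,-d2],1),o2-o1,rcond=None)[0]
print(o1+x[0]*d1,o2+x[1]*d2)
E
```

```text
[ 567.6 -278.8  151.8] [ 564.  -277.4  150.9]
```

```bash
python3 - <<'E'
from h import *
np.set_printoptions(precision=2,suppress=True)
P0=np.array([566,-278,76.]);th=np.linspace(0,2*np.pi,24,endpoint=False)
ring=lambda P,r=33:np.stack([P[0]+r*np.cos(th),P[1]+r*np.sin(th),0*th+P[2]],1)
for n in("scene","top"):
    c=cam(n);a=cv2.imread(f"pics/{n}0.png",0);b=cv2.imread(f"pics/{n}2.png",0)
    P2=P0+[0,0,80.4]
    M,_=cv2.estimateAffine2D(proj(c,ring(P2)).astype(np.float32),proj(c,ring(P0)).astype(np.float32)) # cur->orig
    mask=np.zeros_like(b);cv2.fillPoly(mask,[proj(c,ring(P2,40)).astype(np.int32)],255)
    if n=="top": 
        mask[:, :]=mask; 
        for r in range(384):
            mask[r,int(max(0,305+ (190-r)*.75)):]=0
    W=M.astype(np.float32).copy()
    # warp maps template(b) coords to input(a) coords
    cc,W=cv2.findTransformECC(b,a,W,cv2.MOTION_AFFINE,(3,200,1e-6),mask,3)
    q=proj(c,P2)[0]
    p=W@[q[0],q[1],1];p0=proj(c,P0)[0]
    J=[(proj(c,P2+e)[0]-q) for e in np.eye(3)]
    # apparent shift of the current head relative to prediction (current px)
    sh=-np.linalg.inv(W[:,:2])@(p-p0)
    print(n,cc,"shift px",sh,"J",np.array(J))
E
```

```text
scene 0.48563004585891567 shift px [-17.01  -1.56] J [[ 0.41 -0.18]
 [-0.26 -0.34]
 [ 0.04 -0.3 ]]Traceback (most recent call last):
  File "<stdin>", line 16, in <module>
cv2.error: OpenCV(4.12.0) /io/opencv/modules/video/src/ecc.cpp:589: error: (-7:Iterations do not converge) The algorithm stopped before its convergence. The correlation is going to be minimized. Images may be uncorrelated or non-overlapped in function 'findTransformECC'
```

```bash
python3 - <<'E'
from h import *
P=np.array([567.5,-278.3,76]);th=np.linspace(0,2*np.pi,40)
C=np.stack([P[0]+36*np.cos(th),P[1]+36*np.sin(th),0*th+P[2]],1)
f=lambda i:cv2.resize(i,None,fx=6,fy=6,interpolation=cv2.INTER_CUBIC)
def ov(n,w,h):
    cm=cam(n);im=cv2.imread(f"pics/{n}0.png");q0=proj(cm,P)[0].astype(int);x0,y0=q0[0]-w//2,q0[1]-h//2
    big=f(im[y0:y0+h,x0:x0+w])
    for q in proj(cm,C): cv2.circle(big,(int((q[0]-x0+.5)*6),int((q[1]-y0+.5)*6)),2,(0,0,255),-1)
    return big
cv2.imwrite("pics/c4.png",np.hstack([ov("scene",66,70),ov("top",66,70)]))
E
```

```text
(no output)
```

View pics/c4.png

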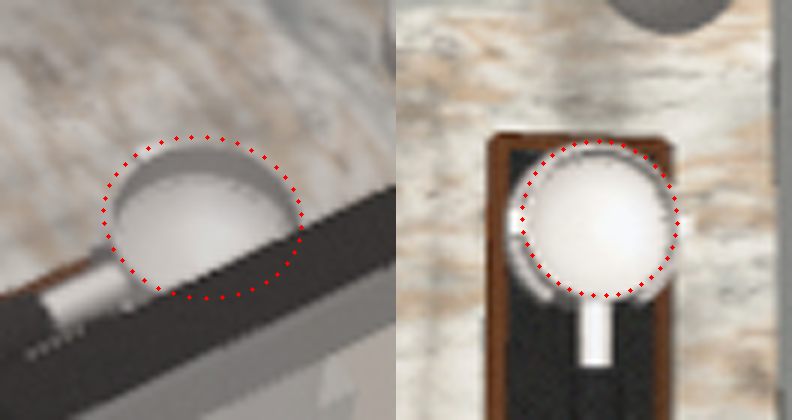

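The at-rest circle fits the rim well in both views, so the camera poses are good. After the lift the head sags slightly, about 2°, so I'll add 1.5° of pitch. Now I'll carry it to the staging place in front of the group.

>>> {"op": "servo_tool", "data": {
  "plan": [
    [[1,0,0,0.15,0,-0.1,0],[1,0,0,0.2,0,-0.1,0],[1,-0.1,0.2,0.15,0,-0.1,0],[1,-0.2,0.3,0.05,0,0,0],[1,-0.3,0.5,0,0,0,0]]
  ]
}}

```text
t: 6.6
ee_pos: [434.8, -238.0, 222.5]
orientation: [0.006, 3.112, -0.003]
ft_force: [0.4, -0.1, -4.7]
width: 27.6
grasp_force: 30.0
```

>>> {"op": "servo_tool", "data": {
  "plan": [
    [[1,-0.3,0.6,0,0,0,0],[1,-0.3,0.6,0,0,0,0],[1,-0.3,0.6,0,0,0,0],[1,0.05,0.45,0,0,0,-1],[1,0.05,0.45,0,0,0,-1]]
  ]
}}

```text
t: 7.02
ee_pos: [400.6, -127.9, 221.6]
orientation: [0.283, 3.102, -0.003]
ft_force: [0.3, -0.7, -5.0]
width: 27.8
grasp_force: 30.0
```

>>> {"op": "servo_tool", "data": {
  "plan": [
    [[1,0.05,0.45,0,0,0,-1],[1,0.05,0.45,0,0,0,-1],[1,0.05,0.45,0,0,0,-1],[1,0.05,0.45,0,0,0,-1],[1,0.05,0.45,0,0,0,-1]]
  ]
}}

```text
t: 7.43
ee_pos: [411.6, -38.2, 221.7]
orientation: [0.948, 2.968, -0.011]
ft_force: [-0.1, 0.7, -4.9]
width: 27.5
grasp_force: 30.0
```

>>> {"op": "servo_tool", "data": {
  "plan": [
    [[1,0.05,0.45,0,0,0,-1],[1,0.05,0.45,0,0,0,-1],[1,0.05,0.45,0,0,0,-1],[1,0.05,0.45,0,0,0,-1],[1,0.05,0.45,0,0,0,-1]]
  ]
}}

```text
t: 7.85
ee_pos: [421.6, 51.8, 221.8]
orientation: [1.569, 2.694, -0.018]
ft_force: [0.0, -0.6, -5.1]
width: 27.8
grasp_force: 30.0
```

>>> {"op": "servo_tool", "data": {
  "plan": [
    [[1,0.05,0.3,0,0,0,-1],[1,0,0.2,0,0,0,-1],[1,0,0,0,0,0,0],[1,0,0,0,0,0,0],[1,0,0,0,0,0,0]]
  ]
}}

```text
t: 8.27
ee_pos: [423.7, 70.4, 221.4]
orientation: [1.79, 2.555, -0.023]
ft_force: [-0.5, -0.6, -4.9]
width: 27.6
grasp_force: 30.0
```

```bash
cat >> h.py <<'E'
def head(o):
    T=R.from_rotvec(o['orientation']).as_matrix();x,y,z=T.T
    G=o['ee_pos']+61*z
    return G-109.5*x-0.9*y-17.9*z, G, np.degrees(np.arctan2(x[1],x[0])), T
E
python3 - <<'E'
from h import *
np.set_printoptions(precision=2,suppress=True)
o=readout.get_obs();H,G,a,T=head(o);print(o['t'],o['ee_pos'],"H",H,"G",G,a,o['ft_force'],o['moment'],o['width'],T[:,2])
for n in ("scene","top"):
    cv2.imwrite(f"pics/{n}5.png",cv2.cvtColor(vision.get_image(n),cv2.COLOR_RGB2BGR))
th=np.linspace(0,2*np.pi,40);tz=T[:,2]
C=H+36*(np.outer(np.cos(th),T[:,0])+np.outer(np.sin(th),T[:,1]))
def ov(n,w,h,k):
    cm=cam(n);im=cv2.imread(f"pics/{n}5.png");q0=proj(cm,H)[0].astype(int);x0,y0=q0[0]-w//2,q0[1]-h//2
    big=cv2.resize(im[y0:y0+h,x0:x0+w],None,fx=k,fy=k,interpolation=cv2.INTER_CUBIC)
    for q in proj(cm,C): cv2.circle(big,(int((q[0]-x0+.5)*k),int((q[1]-y0+.5)*k)),1,(0,0,255),-1)
    return big
cv2.imwrite("pics/c5.png",np.hstack([ov("scene",80,100,5),ov("top",80,100,5)]))
E
```

```text
8.2667 [423.69  70.43 221.37] H [460.64 -33.8  181.14] G [424.27  68.95 160.39] 109.97133771766401 [-0.51 -0.6  -4.87] [ 0.34 -0.    0.01] 27.561823516717418 [ 0.01 -0.02 -1.  ]
```

View pics/c5.png

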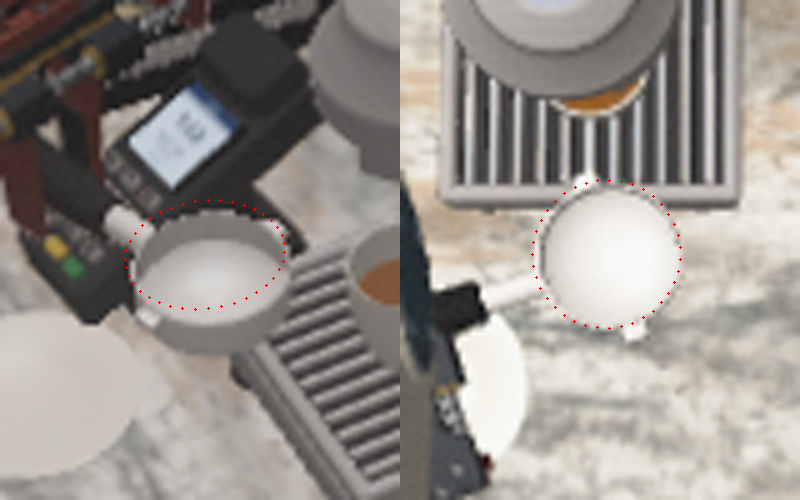

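The overlay shows the real head about 2 mm toward -x,-y of the rigid prediction and about 3 mm lower, so it is close to level. I'll use this same-camera offset relative to the group and move in under it.

>>> {"op": "servo_tool", "data": {
  "plan": [
    [[1,0.4,0.07,0,0,0,0],[1,0.5,0.09,0,0,0,0],[1,0.5,0.09,0,0,0,0],[1,0.5,0.09,0,0,0,0],[1,0.5,0.09,0,0,0,0]]
  ]
}}

```text
t: 8.78
ee_pos: [520.8, 87.3, 221.0]
orientation: [1.793, 2.553, -0.024]
ft_force: [-0.4, -0.5, -4.1]
width: 27.0
grasp_force: 30.0
```

>>> {"op": "servo_tool", "data": {
  "plan": [
    [[1,0.4,0.07,0,0,0,0],[1,0.25,0.04,0,0,0,0],[1,0.11,0.02,0,0,0,0],[1,0,0,0.15,0,0,0],[1,0,0,0.15,0,0,0]]
  ]
}}

```text
t: 9.2
ee_pos: [549.2, 92.6, 232.8]
orientation: [1.795, 2.555, -0.026]
ft_force: [-0.2, -0.7, -4.7]
width: 27.6
grasp_force: 30.0
```

>>> {"op": "servo_tool", "data": {
  "plan": [
    [[1,0,0,0.1,0,0,0],[1,0,0,0,0,0,0],[1,0,0,0,0,0,0]]
  ]
}}

```text
t: 9.45
ee_pos: [550.0, 93.0, 237.7]
orientation: [1.793, 2.553, -0.022]
ft_force: [-0.0, -0.0, -4.5]
width: 28.0
grasp_force: 30.0
```

```bash
cat >> h.py <<'E'
def head(o):
    T=R.from_rotvec(o['orientation']).as_matrix();x,y,z=T.T
    a=np.arctan2(x[1],x[0]);G=o['ee_pos']+61*z
    return G-110*np.array([np.cos(a),np.sin(a),0])-2.2*np.array([np.sin(a),-np.cos(a),0])+[0,0,17.9],G,np.degrees(a),T
def st():
    np.set_printoptions(precision=2,suppress=True)
    o=readout.get_obs();H,G,a,T=head(o);print(o['t'],"ee",o['ee_pos'],"H",H,"ang",a,"F",o['ft_force'],"M",o['moment'],o['width'],"z",T[:,2]);return o
E
python3 -c "
from h import *
st()"
```

```text
9.45 ee [550.    93.01 237.75] H [585.85 -12.71 194.67] ang 109.83522297289076 F [-0.04 -0.02 -4.5 ] M [ 0.25  0.03 -0.07] 28.02449313630843 z [ 0.01 -0.02 -1.  ]
```

Centred in plan. I'll raise it in small steps until there is contact.

>>> {"op": "servo_tool", "data": {
  "plan": [
    [[1,0,0,0.05,0,0,0],[1,0,0,0.05,0,0,0],[1,0,0,0,0,0,0]]
  ]
}}

```text
t: 9.7
ee_pos: [550.4, 93.1, 241.5]
orientation: [1.793, 2.553, -0.023]
ft_force: [0.2, 1.0, -5.0]
width: 27.8
grasp_force: 30.0
```

>>> {"op": "servo_tool", "data": {
  "plan": [
    [[1,0,0,0.03,0,0,0],[1,0,0,0,0,0,0]]
  ]
}}

```text
t: 9.87
ee_pos: [550.4, 93.1, 242.4]
orientation: [1.793, 2.553, -0.023]
ft_force: [-0.3, -0.2, -4.9]
width: 27.5
grasp_force: 30.0
```

>>> {"op": "servo_tool", "data": {
  "plan": [
    [[1,0,0,0.03,0,0,0],[1,0,0,0,0,0,0]]
  ]
}}

```text
t: 10.03
ee_pos: [550.4, 93.0, 243.6]
orientation: [1.793, 2.553, -0.023]
ft_force: [0.8, 0.2, -4.2]
width: 27.5
grasp_force: 30.0
```

>>> {"op": "servo_tool", "data": {
  "plan": [
    [[1,0,0,0.03,0,0,0],[1,0,0,0,0,0,0]]
  ]
}}

```text
t: 10.2
ee_pos: [550.5, 93.0, 244.8]
orientation: [1.793, 2.553, -0.023]
ft_force: [0.2, 0.2, -4.8]
width: 27.9
grasp_force: 30.0
```

```bash
python3 -c "
from h import *
st()"
```

```text
10.2 ee [550.47  93.04 244.83] H [586.27 -12.68 201.75] ang 109.82479018200826 F [ 0.2   0.17 -4.82] M [0.27 0.02 0.  ] 27.941561249142413 z [ 0.01 -0.02 -1.  ]
```

>>> {"op": "servo_tool", "data": {
  "plan": [
    [[1,0,0,0.03,0,0,0],[1,0,0,0,0,0,0]]
  ]
}}

```text
t: 10.37
ee_pos: [550.5, 93.0, 246.1]
orientation: [1.793, 2.553, -0.023]
ft_force: [0.3, 0.0, -5.0]
width: 27.5
grasp_force: 30.0
```

>>> {"op": "servo_tool", "data": {
  "plan": [
    [[1,0,0,0.03,0,0,0],[1,0,0,0,0,0,0]]
  ]
}}

```text
t: 10.53
ee_pos: [550.5, 93.1, 247.3]
orientation: [1.793, 2.553, -0.023]
ft_force: [0.3, -0.1, -5.4]
width: 27.8
grasp_force: 30.0
```

>>> {"op": "servo_tool", "data": {
  "plan": [
    [[1,0,0,0.03,0,0,0],[1,0,0,0,0,0,0]]
  ]
}}

```text
t: 10.7
ee_pos: [550.4, 93.1, 248.5]
orientation: [1.793, 2.553, -0.023]
ft_force: [-0.4, 0.7, -5.8]
width: 27.7
grasp_force: 30.0
```

```bash
python3 -c "
from h import *
st()"
```

```text
10.7 ee [550.43  93.08 248.46] H [586.24 -12.64 205.38] ang 109.83270658630548 F [-0.39  0.71 -5.82] M [ 0.33 -0.03 -0.05] 27.736654047176398 z [ 0.01 -0.02 -1.  ]
```

>>> {"op": "servo_tool", "data": {
  "plan": [
    [[1,0,0,0.03,0,0,0],[1,0,0,0,0,0,0]]
  ]
}}

```text
t: 10.87
ee_pos: [550.5, 93.1, 249.7]
orientation: [1.793, 2.553, -0.023]
ft_force: [0.1, 0.6, -5.4]
width: 27.7
grasp_force: 30.0
```

>>> {"op": "servo_tool", "data": {
  "plan": [
    [[1,0,0,0.03,0,0,0],[1,0,0,0,0,0,0]]
  ]
}}

```text
t: 11.03
ee_pos: [550.5, 93.0, 250.9]
orientation: [1.793, 2.553, -0.023]
ft_force: [0.4, 0.1, -4.0]
width: 27.6
grasp_force: 30.0
```

```bash
python3 - <<'E'
from h import *
o=st()
# sweep table: TCP shift per 5 deg ccw about C, in 40mm units
H,G,a,T=head(o);C=H
tcp=lambda d:C[:2]+(R.from_euler('z',d,degrees=True).as_matrix()[:2,:2]@(o['ee_pos'][:2]-C[:2]))
p=[tcp(d) for d in range(0,100,4)]
print(np.round(np.diff(p,axis=0)/40,3).tolist())
E
```

```text
11.0333 ee [550.45  93.04 250.9 ] H [586.26 -12.69 207.82] ang 109.8263588150417 F [ 0.41  0.14 -3.99] M [ 0.27 -0.    0.03] 27.616884720262988 z [ 0.01 -0.02 -1.  ]
[[-0.182, -0.069], [-0.177, -0.081], [-0.171, -0.094], [-0.164, -0.105], [-0.156, -0.116], [-0.148, -0.127], [-0.138, -0.137], [-0.129, -0.146], [-0.118, -0.155], [-0.107, -0.163], [-0.095, -0.17], [-0.083, -0.176], [-0.071, -0.181], [-0.058, -0.186], [-0.045, -0.19], [-0.031, -0.192], [-0.018, -0.194], [-0.004, -0.195], [0.009, -0.195], [0.023, -0.193], [0.036, -0.191], [0.049, -0.188], [0.062, -0.184], [0.075, -0.18]]
```

No contact yet. I'll carry on upward in small steps.

>>> {"op": "servo_tool", "data": {
  "plan": [
    [[1,0,0,0.03,0,0,0],[1,0,0,0,0,0,0]]
  ]
}}

```text
t: 11.2
ee_pos: [550.4, 93.1, 252.1]
orientation: [1.793, 2.553, -0.023]
ft_force: [0.2, 0.4, -4.6]
width: 27.8
grasp_force: 30.0
```

>>> {"op": "servo_tool", "data": {
  "plan": [
    [[1,0,0,0.03,0,0,0],[1,0,0,0,0,0,0]]
  ]
}}

```text
t: 11.37
ee_pos: [550.4, 93.0, 253.2]
orientation: [1.794, 2.553, -0.023]
ft_force: [0.8, 0.4, -5.0]
width: 27.7
grasp_force: 30.0
```

>>> {"op": "servo_tool", "data": {
  "plan": [
    [[1,0,0,0.03,0,0,0],[1,0,0,0,0,0,0]]
  ]
}}

```text
t: 11.53
ee_pos: [550.4, 93.1, 254.4]
orientation: [1.793, 2.553, -0.023]
ft_force: [-0.2, 0.0, -5.4]
width: 27.4
grasp_force: 30.0
```

```bash
python3 - <<'E'
from h import *
o=st()
P,G,a,T=head(o)
cv2.imwrite("pics/scene6.png",cv2.cvtColor(vision.get_image("scene"),cv2.COLOR_RGB2BGR))
c=cam("scene");im=cv2.imread("pics/scene6.png");k=6;x0,y0,w,h=185,80,115,95
b=cv2.resize(im[y0:y0+h,x0:x0+w],None,fx=k,fy=k,interpolation=cv2.INTER_CUBIC)
th=np.linspace(0,2*np.pi,50)
for z,r,col in((200,56,(0,0,255)),(P[2]-31,36,(0,255,0))):
    for q in proj(c,np.stack([586+r*np.cos(th),-12.5+r*np.sin(th),0*th+z],1)): cv2.circle(b,(int((q[0]-x0+.5)*k),int((q[1]-y0+.5)*k)),1,col,-1)
cv2.imwrite("pics/c6.png",b)
E
```

```text
11.5333 ee [550.39  93.05 254.41] H [586.18 -12.67 211.34] ang 109.82757806297207 F [-0.18  0.03 -5.39] M [ 0.31  0.05 -0.05] 27.399855660344173 z [ 0.01 -0.02 -1.  ]
```

View pics/c6.png

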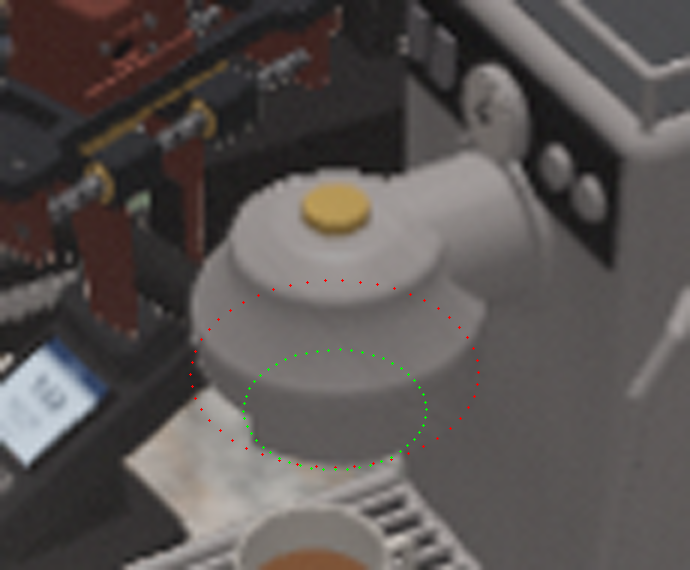

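The view shows the bell, its yellow knob at crop (335,208), and a narrower drum below whose left edge is at crop (250,420). I need to know whether that drum is the machine's or the head, so I'll compare it with the first picture numerically.

```bash
python3 - <<'E'
from h import *
np.set_printoptions(precision=1,suppress=True)
c=cam("scene");o=readout.get_obs();H,G,a,T=head(o)
u=np.array([np.cos(np.radians(a)),np.sin(np.radians(a)),0])
for n,P in [("G",G),("66",G-44*u),("36",G-74*u),("end184",G+74*u),("rimL",H-36*np.array([u[1],-u[0],0])),("headbot",H-[0,0,31]),("spout",H-[0,0,46])]: print(n,P,proj(c,P)[0])
A=cv2.imread("pics/scene0.png",0).astype(int);B=cv2.imread("pics/scene6.png",0).astype(int)
d=abs(A-B)
print("cols",list(range(196,284,4)))
for r in range(110,172,3): print(r,' '.join('%3d'%d[r:r+3,x:x+4].mean() for x in range(196,284,4)), '|',' '.join('%3d'%B[r:r+3,x:x+4].mean() for x in range(212,268,4)))
E
```

```text
G [550.9  91.5 193.4] [208.  123.6]
66 [565.8  50.2 193.4] [220.8 131.1]
36 [576.   21.9 193.4] [229.9 136.4]
end184 [525.8 161.2 193.4] [187.5 111.7]
rimL [552.3 -24.9 211.3] [229.7 145.1]
headbot [586.1 -12.7 180.3] [240.4 147.6]
spout [586.1 -12.7 165.3] [240.5 152.4]
cols [196, 200, 204, 208, 212, 216, 220, 224, 228, 232, 236, 240, 244, 248, 252, 256, 260, 264, 268, 272, 276, 280]
110  30  29  80  81  71  16   1   1   1   0   0   0   0   1   1   0   0   0   0   1   1   0 |  32  45  31  38 106 148 152 152 152 150 155 155 154 151
113  16   6  20  19  21  13   1   0   0   0   0   0   0   0   0   0   0   0   0   0   2   0 |  30  46  30 108 149 147 152 152 146 154 154 151 145 138
116  24  11   8  14   6  14   1   0   0   0   0   0   1   0   1   0   0   0   0   0   1   1 |  29  48  43 142 148 147 114 117 126 153 147 139 132 127
119  11   9  12  29  56  26   1   0   0   0   0   0   0   0   1   0   0   0   0   0   1   1 |  36  49  78 143 145 151 147 142 152 148 146 133 120 113
122  13   5  29  61  38  13   0   1   0   1   0   0   1   0   0   1   1   1   1   0   1   0 |  45  60 113 133 14
[... 1737 characters left out ...]
 1   1   0   0   0   0   1   0   0   1   0 | 151 152 161 149 155 159 148 139 144 134  92  84  85  85
161   1   1   1   1   0   0   0   0   0   0   0   0   0   1   0   1   0   0   0   0   0   0 | 149 158 170 158 169 164 152 138 126 119 123  85  85  85
164   1   2   1   0   0   0   0   0   0   0   0   0   0   0   0   0   0   1   1   0   0   1 | 102 167 178 168 153 139 134 137 117 102 121 105  85  85
167   1   1   1   1   1   0   0   0   0   0   0   0   0   1   0   0   1   1   0   1   0   0 |  55 163 163 151 119 119 120 119 129 108 111 131  90  85
170   0   0   1   0   0   0   0   0   1   0   0   0   0   0   0   0   0   1   0   0   0   0 | 105 142 123 126 115 111 107 113 116 139 112 116 120  85
```

The difference map shows that nearly all of the drum belongs to the machine, with only a sliver of change at rows 155–157. The head has therefore gone up inside the ring without resistance, so the first clocking tried already lies in the notches. I'll keep going gently until the seal is felt.

>>> {"op": "servo_tool", "data": {
  "plan": [
    [[1,0,0,0.03,0,0,0],[1,0,0,0,0,0,0]]
  ]
}}

```text
t: 11.75
ee_pos: [550.4, 93.0, 255.6]
orientation: [1.793, 2.553, -0.023]
ft_force: [-0.0, -0.5, -6.1]
width: 27.7
grasp_force: 30.0
```

>>> {"op": "servo_tool", "data": {
  "plan": [
    [[1,0,0,0.03,0,0,0],[1,0,0,0,0,0,0]]
  ]
}}

```text
t: 11.92
ee_pos: [550.4, 93.0, 256.8]
orientation: [1.793, 2.553, -0.023]
ft_force: [-0.6, -0.4, -4.8]
width: 27.6
grasp_force: 30.0
```

>>> {"op": "servo_tool", "data": {
  "plan": [
    [[1,0,0,0.03,0,0,0],[1,0,0,0,0,0,0]]
  ]
}}

```text
t: 12.08
ee_pos: [550.4, 93.0, 258.0]
orientation: [1.793, 2.553, -0.023]
ft_force: [-0.3, -0.4, -6.5]
width: 27.2
grasp_force: 30.0
```

```bash
python3 -c "
from h import *
st()"
```

```text
12.0833 ee [550.42  93.04 258.04] H [586.22 -12.68 214.96] ang 109.8286584613042 F [-0.27 -0.45 -6.46] M [ 0.27  0.05 -0.  ] 27.219116903908244 z [ 0.01 -0.02 -1.  ]
```

>>> {"op": "servo_tool", "data": {
  "plan": [
    [[1,0,0,0.02,0,0,0],[1,0,0,0,0,0,0]]
  ]
}}

```text
t: 12.25
ee_pos: [550.4, 93.0, 258.8]
orientation: [1.793, 2.553, -0.023]
ft_force: [-0.3, 0.3, -5.8]
width: 27.4
grasp_force: 30.0
```

>>> {"op": "servo_tool", "data": {
  "plan": [
    [[1,0,0,0.02,0,0,0],[1,0,0,0,0,0,0]]
  ]
}}

```text
t: 12.42
ee_pos: [550.4, 93.0, 259.6]
orientation: [1.793, 2.553, -0.023]
ft_force: [0.7, -0.5, -5.4]
width: 27.5
grasp_force: 30.0
```

>>> {"op": "servo_tool", "data": {
  "plan": [
    [[1,0,0,0.02,0,0,0],[1,0,0,0,0,0,0]]
  ]
}}

```text
t: 12.58
ee_pos: [550.4, 93.0, 260.4]
orientation: [1.793, 2.553, -0.023]
ft_force: [0.3, -0.1, -5.5]
width: 28.0
grasp_force: 30.0
```

```bash
python3 -c "
from h import *
st()"
```

```text
12.5833 ee [550.39  93.04 260.38] H [586.18 -12.69 217.31] ang 109.8260644472735 F [ 0.33 -0.1  -5.46] M [0.22 0.06 0.05] 27.986145217691515 z [ 0.01 -0.02 -1.  ]
```

The seal should have been felt by now. I'll check whether the portafilter has been pitching in the grip instead, by comparing the handle in the wrist view with the picture after the lift.

```bash
python3 - <<'E'
from h import *
for n in("wrist","scene"): cv2.imwrite(f"pics/{n}7.png",cv2.cvtColor(vision.get_image(n),cv2.COLOR_RGB2BGR))
for f in("wrist2","wrist7"):
    im=cv2.imread(f"pics/{f}.png");h=im.max(2)
    print(f)
    for r in list(range(80,130,5))+[140,170,200,230,260,275,290]:
        m=h[r]<60; 
        c=250
        if not m[c]: print(r,'-',end='; ');continue
        l=c
        while l>0 and m[l-1]: l-=1
        q=c
        while q<511 and m[q+1]: q+=1
        print(r,l,q,q-l,end='; ')
    print()
A=cv2.imread("pics/scene0.png",0).astype(int)
for f in(6,7):
    d=cv2.imread(f"pics/scene{f}.png",0).astype(int)-A
    print(f);[print(r,d[r,230:254]) for r in range(154,160)]
st()
E
```

```text
wrist2
80 -; 85 -; 90 -; 95 -; 100 -; 105 208 278 70; 110 208 300 92; 115 225 283 58; 120 221 286 65; 125 221 287 66; 140 209 289 80; 170 210 297 87; 200 211 296 85; 230 212 295 83; 260 219 289 70; 275 216 293 77; 290 227 280 53; 
wrist7
80 -; 85 -; 90 -; 95 -; 100 -; 105 237 271 34; 110 -; 115 -; 120 249 251 2; 125 219 355 136; 140 208 351 143; 170 217 311 94; 200 220 288 68; 230 202 286 84; 260 219 289 70; 275 216 292 76; 290 228 296 68; 
6
154 [ 0 -1  1 -1  1 -1  1  1 -1  1  1 -1 -1  2 -3  1  0  2 -2  0  1  2  0  0]
155 [-1  0  1 -2 -2 -1 -3 -1  2  0  1 -1  0  0 -1  0 -2 -1 -1  1 -1  0  0  1]
156 [ -1   1   1   0  -1  -2  -7   0   0   0   0   1   1   0  -2   0  -5 -15
 -19  -9  -1   0   1  -1]
157 [  0  -2  -2  -1   0   1  -3 -11 -21 -26 -18 -18 -21 -18 -14 -13 -11  -6
  -3  -3   0   2   1   0]
158 [ 0  1 -1  0  0  0 -2 -2 -4 -5 -2 -3 -3 -1 -4 -2 -2 -1  0  0 -1  1 -1 -1]
159 [-2 -1  0  0  1  1  0 -2  0  0 -1 -1  0  1  0  2  0  0  0  1 -1  1  0  0]
7
154 [ 2  0  2  0  1 -1  1  0 -1  2  0 -2  0  1 -1  0 -1  1 -3 -2  1  1  0 -1]
155 [  0  -1   1   0   1  -1   0  -1   1   0   0   1   1   1  -1  -1  -1   0
  -1   1 -10 -15   1   1]
156 [  0  -4 -22 -25 -14  -4  -7   0   1   0   0  -1   2  -1  -2  -1  -4 -15
 -26 -41 -41 -18   0   0]
157 [  0  -2  -8 -18 -30 -27 -28 -31 -34 -31 -23 -20 -19 -19 -15 -16 -17 -23
 -29 -19 -13  -1   1   1]
158 [  0   1  -1  -3  -4  -7 -18 -31 -31 -31 -27 -26 -23 -22 -21 -18 -14 -10
  -4  -2  -2   1   0   0]
159 [ -1  -1  -1   0   1   0  -4  -5  -5  -6 -14 -12 -13  -9  -3  -1  -1  -1
   0   0   0   1   0   1]
12.6833 ee [550.35  93.05 260.32] H [586.14 -12.67 217.24] ang 109.82647180305882 F [ 0.49  0.46 -5.05] M [0.26 0.02 0.04] 27.75097270962613 z [ 0.01 -0.02 -1.  ]
```

The visible sliver under the ring grew while the tool rose. So the lugs are on the ring, with contact at about H 203.5, and the portafilter has pitched about 7° in the pinch. 70° left is therefore wrong. I'll drop clear, re-level by tilting the tool, and probe at about 57° left.

```bash
cat >> h.py <<'E'
C0=np.array([586.2,-12.7])
def goal(ang,tilt,z,n,o=None,c=C0):
    """rows (shift/40, turn/5deg) from measured pose to handle angle ang deg, tool tilt deg (head up), rim z"""
    o=o or readout.get_obs();a=np.radians(ang)
    u=np.array([np.cos(a),np.sin(a),0]);v=np.array([np.sin(a),-np.cos(a),0]);h=-u
    T=np.column_stack([u,v,[0,0,-1]])
    T=R.from_rotvec(np.radians(tilt)*np.array([h[1],-h[0],0])).as_matrix()@T
    G=np.array([c[0],c[1],z-17.9])+110*u+2.2*v
    P=G-61*T[:,2]
    d=(P-o['ee_pos'])/40/n; w=R.from_matrix(T@R.from_rotvec(o['orientation']).as_matrix().T).as_rotvec()/np.radians(5)/n
    print(n,"rows of",np.round(np.r_[d,w],3).tolist())
E
python3 - <<'E'
from h import *
o=st();tz=R.from_rotvec(o['orientation']).as_matrix()[:,2];print("tilt now",np.degrees(np.arccos(-tz[2])))
o2=dict(o);o2['ee_pos']=o['ee_pos']-[0,0,20]
goal(123,8.5,197,5,o2)
E
```

```text
12.6833 ee [550.35  93.05 260.32] H [586.14 -12.67 217.24] ang 109.82647180305882 F [ 0.49  0.46 -5.05] M [0.26 0.02 0.04] 27.75097270962613 z [ 0.01 -0.02 -1.  ]
tilt now 1.49929276714214
5 rows of [-0.136, -0.024, -0.004, -0.251, -0.125, 0.526]
```

>>> {"op": "servo_tool", "data": {
  "plan": [
    [[1,0,0,-0.12,0,0,0],[1,0,0,-0.19,0,0,0],[1,0,0,-0.19,0,0,0]]
  ]
}}

```text
t: 12.93
ee_pos: [550.4, 93.1, 239.7]
orientation: [1.793, 2.553, -0.023]
ft_force: [-0.2, 0.6, -5.5]
width: 28.0
grasp_force: 30.0
```

>>> {"op": "servo_tool", "data": {
  "plan": [
    [[1,-0.136,-0.024,-0.004,-0.251,-0.125,0.526],[1,-0.136,-0.024,-0.004,-0.251,-0.125,0.526],[1,-0.136,-0.024,-0.004,-0.251,-0.125,0.526],[1,-0.136,-0.024,-0.004,-0.251,-0.125,0.526],[1,-0.136,-0.024,-0.004,-0.251,-0.125,0.526]]
  ]
}}

```text
t: 13.35
ee_pos: [522.6, 88.2, 238.5]
orientation: [1.433, 2.646, -0.108]
ft_force: [-0.1, 0.2, -4.2]
width: 27.6
grasp_force: 30.0
```

>>> {"op": "servo_tool", "data": {
  "plan": [
    [[1,0,0,0,0,0,0],[1,0,0,0,0,0,0],[1,0,0,0,0,0,0]]
  ]
}}

```text
t: 13.6
ee_pos: [523.5, 88.3, 239.2]
orientation: [1.438, 2.644, -0.106]
ft_force: [-0.5, 0.0, -5.7]
width: 27.2
grasp_force: 30.0
```

```bash
cat >> h.py <<'E'
def look(tag):
    A=cv2.imread("pics/scene0.png",0).astype(int);B=vision.get_image("scene");cv2.imwrite(f"pics/s_{tag}.png",cv2.cvtColor(B,cv2.COLOR_RGB2BGR))
    d=cv2.cvtColor(B,cv2.COLOR_RGB2GRAY).astype(int)-A
    print("sliver",{r:int((abs(d[r,226:260])>8).sum()) for r in range(152,172)})
E
python3 - <<'E'
from h import *
o=st();tz=R.from_rotvec(o['orientation']).as_matrix()[:,2];print("tilt now",np.degrees(np.arccos(-tz[2])))
goal(123,8.5,197,1);look("a")
c=cam("scene");th=np.linspace(0,2*np.pi,100)
for zb in (166,172,180): print(zb,[proj(c,np.stack([586.2+r*np.cos(th),-12.7+r*np.sin(th),0*th+z],1))[:,1].max().round(1) for r,z in((36,zb),)])
E
```

```text
13.6 ee [523.47  88.34 239.22] H [586.3  -12.7  196.78] ang 122.92041561735118 F [-0.5   0.04 -5.73] M [ 0.35  0.14 -0.  ] 27.214728600373206 z [ 0.08 -0.12 -0.99]
tilt now 8.451437353155912
1 rows of [-0.006, -0.001, 0.005, -0.011, -0.001, 0.015]
sliver {152: 1, 153: 1, 154: 2, 155: 8, 156: 15, 157: 23, 158: 22, 159: 21, 160: 18, 161: 12, 162: 7, 163: 0, 164: 0, 165: 0, 166: 0, 167: 0, 168: 0, 169: 0, 170: 0, 171: 0}
166 [np.float64(162.4)]
172 [np.float64(160.5)]
180 [np.float64(158.0)]
```

```bash
python3 - <<'E'
from h import *
for i in range(4): look("b%d"%i)
st()
E
```

```text
sliver {152: 1, 153: 1, 154: 2, 155: 8, 156: 15, 157: 24, 158: 22, 159: 20, 160: 18, 161: 12, 162: 7, 163: 0, 164: 0, 165: 0, 166: 0, 167: 0, 168: 0, 169: 0, 170: 0, 171: 0}
sliver {152: 1, 153: 1, 154: 2, 155: 8, 156: 16, 157: 24, 158: 21, 159: 20, 160: 18, 161: 13, 162: 7, 163: 0, 164: 0, 165: 0, 166: 0, 167: 0, 168: 0, 169: 0, 170: 0, 171: 0}
sliver {152: 1, 153: 1, 154: 2, 155: 7, 156: 15, 157: 24, 158: 22, 159: 20, 160: 18, 161: 13, 162: 7, 163: 0, 164: 0, 165: 0, 166: 0, 167: 0, 168: 0, 169: 0, 170: 0, 171: 0}
sliver {152: 1, 153: 1, 154: 2, 155: 7, 156: 16, 157: 24, 158: 22, 159: 20, 160: 18, 161: 12, 162: 7, 163: 0, 164: 0, 165: 0, 166: 0, 167: 0, 168: 0, 169: 0, 170: 0, 171: 0}
13.85 ee [523.47  88.15 239.43] H [586.38 -12.88 197.  ] ang 122.95566917399437 F [ 0.31 -0.94 -4.32] M [0.37 0.12 0.01] 27.489583242199732 z [ 0.08 -0.12 -0.99]
```

No creep, and the head edge sits where a level head at rim 197 should project (row 162.3). Now I'll probe at 57° left, watching the head itself in the scene camera at each step.

```bash
cat >> h.py <<'E'
def watch(tag):
    F=[];M=[]
    A=cv2.imread("pics/scene0.png",0).astype(int)
    for i in range(3):
        B=vision.get_image("scene");o=readout.get_obs();F.append(o['ft_force']);M.append(o['moment'])
    cv2.imwrite(f"pics/s_{tag}.png",cv2.cvtColor(B,cv2.COLOR_RGB2BGR))
    d=abs(cv2.cvtColor(B,cv2.COLOR_RGB2GRAY).astype(int)-A)
    w=[int((d[r,226:260]>8).sum()) for r in range(155,168)]
    H,G,a,T=head(o);print("H",H.round(1),"a",a.round(1),"exp row",round(162.4-(H[2]-197)*.316,1),"w155..",w,"F",np.mean(F,0).round(1),"M",np.mean(M,0).round(2))
E
```

>>> {"op": "servo_tool", "data": {
  "plan": [
    [[1,0,0,0.05,0,0,0],[1,0,0,0.05,0,0,0],[1,0,0,0,0,0,0]]
  ]
}}

```text
t: 14.1
ee_pos: [523.5, 88.3, 244.0]
orientation: [1.436, 2.644, -0.106]
ft_force: [1.1, -0.4, -5.5]
width: 27.6
grasp_force: 30.0
```

```bash
python3 -c "
from h import *
watch('c1')"
```

```text
H [586.2 -12.8 201.2] a 123.0 exp row 161.1 w155.. [6, 13, 22, 21, 17, 13, 0, 0, 0, 0, 0, 0, 0] F [-0.5  0.2 -5. ] M [ 0.36  0.12 -0.02]
```

>>> {"op": "servo_tool", "data": {
  "plan": [
    [[1,0,0,0.05,0,0,0],[1,0,0,0,0,0,0]]
  ]
}}

```text
t: 14.42
ee_pos: [523.3, 88.2, 245.8]
orientation: [1.436, 2.644, -0.106]
ft_force: [-0.3, -0.3, -4.3]
width: 27.6
grasp_force: 30.0
```

```bash
python3 -c "
from h import *
watch('c2')"
```

```text
H [586.2 -12.7 203.1] a 123.0 exp row 160.5 w155.. [5, 11, 21, 19, 14, 8, 0, 0, 0, 0, 0, 0, 0] F [-0.1  0.3 -4.9] M [ 0.4   0.14 -0.01]
```

>>> {"op": "servo_tool", "data": {
  "plan": [
    [[1,0,0,0.05,0,0,0],[1,0,0,0,0,0,0]]
  ]
}}

```text
t: 14.73
ee_pos: [523.3, 88.3, 247.7]
orientation: [1.436, 2.644, -0.106]
ft_force: [-0.3, -0.3, -4.6]
width: 27.5
grasp_force: 30.0
```

```bash
python3 -c "
from h import *
watch('c3')"
```

```text
H [586.2 -12.8 205.1] a 123.0 exp row 159.8 w155.. [3, 10, 20, 16, 11, 0, 0, 0, 0, 0, 0, 0, 0] F [ 0.4 -0.3 -5. ] M [0.37 0.16 0.01]
```

>>> {"op": "servo_tool", "data": {
  "plan": [
    [[1,0,0,0.05,0,0,0],[1,0,0,0,0,0,0]]
  ]
}}

```text
t: 15.05
ee_pos: [523.3, 88.3, 249.8]
orientation: [1.436, 2.644, -0.106]
ft_force: [0.4, -0.0, -4.7]
width: 27.8
grasp_force: 30.0
```

```bash
python3 -c "
from h import *
watch('c4')"
```

```text
H [586.2 -12.7 207.1] a 123.0 exp row 159.2 w155.. [2, 9, 18, 13, 3, 0, 0, 0, 0, 0, 0, 0, 0] F [ 0.3  0.4 -4.8] M [0.4  0.15 0.01]
```

The head keeps following freely past 203. I'll carry on in smaller steps while watching it.

>>> {"op": "servo_tool", "data": {
  "plan": [
    [[1,0,0,0.04,0,0,0],[1,0,0,0,0,0,0]]
  ]
}}

```text
t: 15.37
ee_pos: [523.3, 88.3, 251.3]
orientation: [1.436, 2.644, -0.106]
ft_force: [-0.2, -0.9, -4.6]
width: 27.5
grasp_force: 30.0
```

```bash
python3 -c "
from h import *
watch('d1')"
```

```text
H [586.2 -12.8 208.7] a 123.0 exp row 158.7 w155.. [1, 7, 15, 9, 0, 0, 0, 0, 0, 0, 0, 0, 0] F [-0.2 -0.1 -5.4] M [0.39 0.14 0.03]
```

>>> {"op": "servo_tool", "data": {
  "plan": [
    [[1,0,0,0.04,0,0,0],[1,0,0,0,0,0,0]]
  ]
}}

```text
t: 15.68
ee_pos: [523.3, 88.3, 252.9]
orientation: [1.436, 2.644, -0.106]
ft_force: [-0.3, 0.4, -5.3]
width: 27.4
grasp_force: 30.0
```

```bash
python3 -c "
from h import *
watch('d2')"
```

```text
H [586.2 -12.8 210.3] a 123.0 exp row 158.2 w155.. [0, 4, 13, 1, 0, 0, 0, 0, 0, 0, 0, 0, 0] F [-0.1 -0.4 -5.4] M [0.4  0.17 0.01]
```

>>> {"op": "servo_tool", "data": {
  "plan": [
    [[1,0,0,0.04,0,0,0],[1,0,0,0,0,0,0]]
  ]
}}

```text
t: 16.0
ee_pos: [523.2, 88.2, 254.4]
orientation: [1.436, 2.645, -0.106]
ft_force: [0.5, -0.0, -4.8]
width: 27.7
grasp_force: 30.0
```

```bash
python3 -c "
from h import *
watch('d3')"
```

```text
H [586.1 -12.8 211.9] a 123.0 exp row 157.7 w155.. [0, 1, 9, 0, 0, 0, 0, 0, 0, 0, 0, 0, 0] F [-0.4 -0.2 -5.6] M [ 0.42  0.17 -0.02]
```

>>> {"op": "servo_tool", "data": {
  "plan": [
    [[1,0,0,0.03,0,0,0],[1,0,0,0,0,0,0]]
  ]
}}

```text
t: 16.32
ee_pos: [523.2, 88.3, 255.6]
orientation: [1.436, 2.645, -0.106]
ft_force: [-0.2, 0.3, -6.3]
width: 27.4
grasp_force: 30.0
```

```bash
python3 -c "
from h import *
watch('e1')"
```

```text
H [586.1 -12.8 213. ] a 123.0 exp row 157.3 w155.. [0, 1, 9, 0, 0, 0, 0, 0, 0, 0, 0, 0, 0] F [-0.4  0.1 -5. ] M [ 0.4   0.18 -0.01]
```

>>> {"op": "servo_tool", "data": {
  "plan": [
    [[1,0,0,0.03,0,0,0],[1,0,0,0,0,0,0]]
  ]
}}

```text
t: 16.63
ee_pos: [523.2, 88.3, 256.8]
orientation: [1.436, 2.645, -0.106]
ft_force: [0.1, -0.4, -5.9]
width: 27.6
grasp_force: 30.0
```

```bash
python3 -c "
from h import *
watch('e2')
o=readout.get_obs()
for k in range(3): goal(127+4*k,8.5,head(o)[0][2],1)"
```

```text
H [586.1 -12.8 214.3] a 123.0 exp row 156.9 w155.. [0, 2, 9, 0, 0, 0, 0, 0, 0, 0, 0, 0, 0] F [-0.2  0.5 -5.5] M [ 0.36  0.18 -0.03]
1 rows of [-0.171, -0.114, -0.0, -0.002, 0.002, 0.801]
1 rows of [-0.335, -0.242, -0.0, -0.002, 0.002, 1.601]
1 rows of [-0.489, -0.38, -0.0, -0.002, 0.002, 2.401]
```

The head stopped rising at model 212 (row widths unchanged while the tool went up 2.4), which within z bias is the seal. That means 57° and 70° both lie in the notch window, so the notch is near 63–64° left. I'll ease off the seal a little and begin the swing to the right.

```bash
cat >> h.py <<'E'
def pose(ang,tilt,z,c=C0):
    a=np.radians(ang);u=np.array([np.cos(a),np.sin(a),0]);v=np.array([np.sin(a),-np.cos(a),0])
    T=R.from_rotvec(np.radians(tilt)*np.array([-u[1],u[0],0])).as_matrix()@np.column_stack([u,v,[0,0,-1]])
    return np.array([c[0],c[1],z-17.9])+110*u+2.2*v-61*T[:,2],T
def chain(ts,c=C0):
    o=readout.get_obs();P,T=o['ee_pos'],R.from_rotvec(o['orientation']).as_matrix()
    for t in ts:
        P2,T2=pose(*t,c=c);print(np.round(np.r_[1,(P2-P)/40,R.from_matrix(T2@T.T).as_rotvec()/np.radians(5)],3).tolist());P,T=P2,T2
E
python3 - <<'E'
from h import *
chain([(123,9.5,212),(126,9.5,212)]+[(126+4*k,9.5,212) for k in range(1,4)])
print()
chain([(138+3*k,9.5,212+.15*k) for k in range(0,12)])
E
```

```text
[1.0, -0.013, 0.024, -0.061, -0.17, -0.107, 0.001]
[1.0, -0.131, -0.087, 0.0, 0.0, 0.0, 0.6]
[1.0, -0.167, -0.126, 0.0, -0.0, -0.0, 0.8]
[1.0, -0.158, -0.137, 0.0, 0.0, 0.0, 0.8]
[1.0, -0.148, -0.148, 0.0, -0.0, 0.0, 0.8]

[1.0, -0.618, -0.474, -0.061, -0.155, -0.129, 3.001]
[1.0, -0.104, -0.118, 0.004, -0.0, -0.0, 0.6]
[1.0, -0.098, -0.123, 0.004, -0.0, 0.0, 0.6]
[1.0, -0.091, -0.128, 0.004, 0.0, -0.0, 0.6]
[1.0, -0.085, -0.132, 0.004, 0.0, 0.0, 0.6]
[1.0, -0.078, -0.137, 0.004, 0.0, 0.0, 0.6]
[1.0, -0.07, -0.141, 0.004, -0.0, 0.0, 0.6]
[1.0, -0.063, -0.144, 0.004, 0.0, 0.0, 0.6]
[1.0, -0.055, -0.147, 0.004, 0.0, -0.0, 0.6]
[1.0, -0.047, -0.15, 0.004, -0.0, -0.0, 0.6]
[1.0, -0.039, -0.152, 0.004, 0.0, -0.0, 0.6]
[1.0, -0.031, -0.154, 0.004, -0.0, -0.0, 0.6]
```

>>> {"op": "servo_tool", "data": {
  "plan": [
    [[1,-0.013,0.024,-0.06,-0.17,-0.107,0],[1,0,0,0,0,0,0]]
  ]
}}

```text
t: 16.95
ee_pos: [522.4, 89.3, 254.0]
orientation: [1.428, 2.631, -0.12]
ft_force: [-0.4, 0.0, -4.5]
width: 27.9
grasp_force: 30.0
```

>>> {"op": "servo_tool", "data": {
  "plan": [
    [[1,-0.131,-0.087,0,0,0,0.6],[1,0,0,0,0,0,0]]
  ]
}}

```text
t: 17.12
ee_pos: [516.6, 85.4, 254.1]
orientation: [1.356, 2.668, -0.114]
ft_force: [-0.7, 0.2, -5.1]
width: 27.6
grasp_force: 30.0
```

>>> {"op": "servo_tool", "data": {
  "plan": [
    [[1,-0.167,-0.126,0,0,0,0.8],[1,0,0,0,0,0,0]]
  ]
}}

```text
t: 17.28
ee_pos: [509.7, 80.2, 254.1]
orientation: [1.263, 2.711, -0.106]
ft_force: [-1.3, -0.4, -5.3]
width: 27.8
grasp_force: 30.0
```

```bash
python3 -c "
from h import *
watch('f1')"
```

```text
H [586.4 -12.8 212.2] a 129.8 exp row 157.6 w155.. [0, 2, 11, 0, 0, 0, 0, 0, 0, 0, 0, 0, 0] F [ 0.1 -0.  -4.6] M [ 0.35  0.2  -0.02]
```

>>> {"op": "servo_tool", "data": {
  "plan": [
    [[1,0,0,-0.05,0,0,0],[1,0,0,-0.05,0,0,0],[1,0,0,0,0,0,0]]
  ]
}}

```text
t: 17.68
ee_pos: [510.7, 80.8, 249.8]
orientation: [1.265, 2.71, -0.106]
ft_force: [0.2, 0.1, -5.1]
width: 27.6
grasp_force: 30.0
```

```bash
python3 -c "
from h import *
watch('f2')"
```

```text
H [586.2 -12.7 207.9] a 130.0 exp row 159.0 w155.. [1, 9, 17, 13, 1, 0, 0, 0, 0, 0, 0, 0, 0] F [ 0.2  0.  -5.2] M [ 0.37  0.17 -0.  ]
```

The head dropped back with the tool, so it was not on the ledges and the stall at 212 was the lugs striking the ring. The head's underside tapers, which fooled my height, and the portafilter still hangs about 4.5° head-down. I'll level it (tool tilt 14°) and probe at 44° left.

```bash
python3 - <<'E'
from h import *
chain([(130,9.5,197),(133,11.5,197),(136,14,197)])
E
```

```text
[1.0, -0.001, -0.001, -0.272, 0.001, -0.003, 0.003]
[1.0, -0.155, -0.064, -0.01, -0.3, -0.265, 0.6]
[1.0, -0.163, -0.065, -0.015, -0.357, -0.35, 0.6]
```

>>> {"op": "servo_tool", "data": {
  "plan": [
    [[1,0,0,-0.07,0,0,0],[1,0,0,-0.1,0,0,0],[1,0,0,-0.1,0,0,0]]
  ]
}}

```text
t: 18.08
ee_pos: [510.7, 80.7, 239.1]
orientation: [1.264, 2.709, -0.105]
ft_force: [0.2, -0.1, -4.3]
width: 27.5
grasp_force: 30.0
```

>>> {"op": "servo_tool", "data": {
  "plan": [
    [[1,-0.078,-0.032,-0.005,-0.15,-0.132,0.3],[1,-0.078,-0.032,-0.005,-0.15,-0.133,0.3],[1,-0.082,-0.032,-0.007,-0.178,-0.175,0.3],[1,-0.082,-0.033,-0.008,-0.178,-0.175,0.3],[1,0,0,0,0,0,0]]
  ]
}}

```text
t: 18.5
ee_pos: [496.4, 75.3, 238.1]
orientation: [1.087, 2.701, -0.136]
ft_force: [-0.8, 0.5, -5.2]
width: 27.6
grasp_force: 30.0
```

```bash
python3 - <<'E'
from h import *
watch('g0');chain([(136,14,197)])
# wrist: handle silhouette in tool frame for tilt check
o=readout.get_obs();B=vision.get_image("wrist");cv2.imwrite("pics/wg.png",cv2.cvtColor(B,cv2.COLOR_RGB2BGR))
g=cv2.cvtColor(B,cv2.COLOR_RGB2GRAY);g2=cv2.imread("pics/wrist2.png",0)
for r in range(90,125,3): print(r,g2[r,244:258:4],g[r,244:258:4])
for r in (140,170,200): print(r,"old",g2[r,196:312:4].tolist(),"\n   new",g[r,196:312:4].tolist())
E
```

```text
H [586.2 -12.6 197.4] a 136.0 exp row 162.3 w155.. [5, 11, 21, 17, 13, 0, 0, 0, 0, 0, 0, 0, 0] F [ 0.3 -0.  -4.7] M [ 0.44  0.29 -0.02]
[1.0, 0.0, -0.003, -0.01, -0.003, 0.003, -0.001]
90 [126 121 121 126] [199 199 182 182]
93 [65 66 66 66] [213 186 177 187]
96 [72 72 72 72] [202 176 179 187]
99 [77 76 77 78] [182 179 182 181]
102 [68 66 67 68] [157 132 123 118]
105 [43 46 45 47] [48 47 46 44]
108 [43 45 46 47] [48 46 45 44]
111 [45 45 46 47] [48 46 45 44]
114 [44 45 46 46] [54 52 50 49]
117 [44 46 47 47] [52 52 53 51]
120 [44 45 46 46] [52 53 52 51]
123 [44 45 46 47] [51 52 51 52]
140 old [144, 64, 70, 55, 50, 47, 36, 37, 39, 41, 41, 43, 43, 45, 45, 45, 46, 47, 46, 46, 46, 44, 43, 41, 49, 50, 68, 81, 79] 
   new [194, 161, 172, 183, 174, 53, 51, 51, 51, 52, 51, 51, 51, 51, 50, 51, 51, 51, 49, 50, 50, 49, 49, 49, 99, 220, 206, 226, 227]
170 old [160, 62, 71, 74, 50, 50, 37, 39, 40, 41, 42, 43, 44, 45, 46, 47, 47, 48, 46, 46, 46, 44, 45, 41, 48, 49, 76, 82, 76] 
   new [186, 202, 211, 92, 92, 45, 46, 46, 47, 47, 46, 47, 48, 47, 47, 48, 48, 48, 49, 49, 49, 50, 50, 49, 50, 183, 193, 202, 195]
200 old [218, 72, 73, 77, 53, 51, 39, 40, 42, 43, 43, 45, 46, 47, 46, 46, 47, 46, 48, 46, 47, 46, 43, 49, 49, 49, 80, 81, 146] 
   new [168, 176, 152, 47, 137, 183, 40, 42, 44, 44, 44, 45, 45, 45, 45, 47, 48, 47, 48, 48, 47, 47, 46, 45, 43, 137, 172, 184, 167]
```

The wrist profile (handle about 8% wider) and the head edge (row ~159.8) agree that the head is now level at rim 197. Now I'll probe at 44° left.

>>> {"op": "servo_tool", "data": {
  "plan": [
    [[1,0,0,0.05,0,0,0],[1,0,0,0.05,0,0,0],[1,0,0,0,0,0,0]]
  ]
}}

```text
t: 18.95
ee_pos: [498.4, 75.6, 243.0]
orientation: [1.091, 2.699, -0.133]
ft_force: [0.6, -0.3, -4.9]
width: 27.6
grasp_force: 30.0
```

```bash
python3 -c "
from h import *
watch('h1')"
```

```text
H [586.2 -12.8 201.3] a 136.0 exp row 161.0 w155.. [1, 8, 16, 9, 0, 0, 0, 0, 0, 0, 0, 0, 0] F [ 0.   0.1 -5.5] M [0.38 0.32 0.01]
```

>>> {"op": "servo_tool", "data": {
  "plan": [
    [[1,0,0,0.05,0,0,0],[1,0,0,0,0,0,0]]
  ]
}}

```text
t: 19.27
ee_pos: [498.1, 75.5, 244.7]
orientation: [1.091, 2.7, -0.134]
ft_force: [0.7, -0.7, -4.2]
width: 27.6
grasp_force: 30.0
```

```bash
python3 -c "
from h import *
watch('h2')"
```

```text
H [586.1 -12.7 203.2] a 136.0 exp row 160.4 w155.. [0, 4, 11, 0, 0, 0, 0, 0, 0, 0, 0, 0, 0] F [ 0.4  0.4 -5. ] M [ 0.36  0.31 -0.01]
```

>>> {"op": "servo_tool", "data": {
  "plan": [
    [[1,0,0,0.04,0,0,0],[1,0,0,0,0,0,0]]
  ]
}}

```text
t: 19.58
ee_pos: [498.0, 75.5, 246.3]
orientation: [1.091, 2.7, -0.134]
ft_force: [-0.5, 0.0, -4.8]
width: 27.2
grasp_force: 30.0
```

```bash
python3 -c "
from h import *
watch('h3')"
```

```text
H [586.2 -12.7 204.8] a 136.0 exp row 159.9 w155.. [0, 0, 3, 0, 0, 0, 0, 0, 0, 0, 0, 0, 0] F [-0.3  0.4 -4.7] M [ 0.41  0.3  -0.01]
```

>>> {"op": "servo_tool", "data": {
  "plan": [
    [[1,0,0,0.04,0,0,0],[1,0,0,0,0,0,0]]
  ]
}}

```text
t: 19.9
ee_pos: [498.0, 75.5, 247.9]
orientation: [1.091, 2.7, -0.134]
ft_force: [-0.4, 0.3, -5.3]
width: 27.7
grasp_force: 30.0
```

```bash
python3 -c "
from h import *
watch('h4')"
```

```text
H [586.2 -12.7 206.4] a 136.0 exp row 159.4 w155.. [0, 0, 0, 0, 0, 0, 0, 0, 0, 0, 0, 0, 0] F [-0.1  0.4 -5. ] M [0.42 0.33 0.01]
```

The head rose past the earlier stall and the sliver vanished, so the notches are found at 44° left. I'll raise it to just below the seal, with the rim at about 213.5.

>>> {"op": "servo_tool", "data": {
  "plan": [
    [[1,0,0,0.05,0,0,0],[1,0,0,0,0,0,0]]
  ]
}}

```text
t: 20.22
ee_pos: [498.1, 75.6, 250.0]
orientation: [1.091, 2.7, -0.134]
ft_force: [0.4, 0.1, -4.6]
width: 27.7
grasp_force: 30.0
```

>>> {"op": "servo_tool", "data": {
  "plan": [
    [[1,0,0,0.05,0,0,0],[1,0,0,0,0,0,0]]
  ]
}}

```text
t: 20.38
ee_pos: [498.1, 75.5, 252.0]
orientation: [1.091, 2.7, -0.134]
ft_force: [0.6, -0.6, -4.2]
width: 27.3
grasp_force: 30.0
```

>>> {"op": "servo_tool", "data": {
  "plan": [
    [[1,0,0,0.04,0,0,0],[1,0,0,0,0,0,0]]
  ]
}}

```text
t: 20.55
ee_pos: [498.1, 75.6, 253.6]
orientation: [1.091, 2.7, -0.134]
ft_force: [0.0, 0.0, -5.2]
width: 27.5
grasp_force: 30.0
```

>>> {"op": "servo_tool", "data": {
  "plan": [
    [[1,0,0,0.03,0,0,0],[1,0,0,0,0,0,0]]
  ]
}}

```text
t: 20.72
ee_pos: [498.0, 75.5, 254.7]
orientation: [1.091, 2.7, -0.134]
ft_force: [0.1, -0.8, -4.2]
width: 27.6
grasp_force: 30.0
```

```bash
python3 - <<'E'
from h import *
watch('i1');z=head(readout.get_obs())[0][2]
chain([(136+3*k,14,z) for k in range(1,6)])
E
```

```text
H [586.1 -12.7 213.2] a 136.0 exp row 157.3 w155.. [0, 0, 0, 0, 0, 0, 0, 0, 0, 0, 0, 0, 0] F [ 0.1  0.1 -5. ] M [0.38 0.31 0.01]
[1.0, -0.111, -0.118, -0.0, -0.0, -0.001, 0.601]
[1.0, -0.106, -0.124, 0.0, -0.0, -0.0, 0.6]
[1.0, -0.099, -0.13, 0.0, 0.0, 0.0, 0.6]
[1.0, -0.093, -0.135, 0.0, 0.0, 0.0, 0.6]
[1.0, -0.085, -0.139, -0.0, -0.0, -0.0, 0.6]
```

>>> {"op": "servo_tool", "data": {
  "plan": [
    [[1,-0.111,-0.118,0,0,0,0.6],[1,0,0,0,0,0,0]]
  ]
}}

```text
t: 21.03
ee_pos: [493.0, 70.4, 254.4]
orientation: [1.017, 2.727, -0.126]
ft_force: [-0.1, -0.6, -5.6]
width: 27.3
grasp_force: 30.0
```

>>> {"op": "servo_tool", "data": {
  "plan": [
    [[1,-0.106,-0.124,0,0,0,0.6],[1,0,0,0,0,0,0]]
  ]
}}

```text
t: 21.2
ee_pos: [489.4, 65.5, 254.9]
orientation: [0.946, 2.749, -0.116]
ft_force: [-0.6, 0.9, -1.7]
width: 27.9
grasp_force: 30.0
```

>>> {"op": "servo_tool", "data": {
  "plan": [
    [[1,-0.1,-0.13,0,0,0,0.6],[1,0,0,0,0,0,0]]
  ]
}}

```text
t: 21.37
ee_pos: [485.9, 60.4, 255.2]
orientation: [0.874, 2.77, -0.106]
ft_force: [0.9, 1.4, 0.6]
width: 27.4
grasp_force: 30.0
```

```bash
python3 - <<'E'
from h import *
watch('j1');z=head(readout.get_obs())[0][2]
E
```

```text
H [587.  -12.7 213.8] a 144.8 exp row 157.1 w155.. [0, 0, 0, 0, 0, 0, 0, 0, 0, 0, 0, 0, 0] F [ 1.  -0.2 -0. ] M [ 0.16 -0.43  0.08]
```

>>> {"op": "servo_tool", "data": {
  "plan": [
    [[1,-0.093,-0.135,0,0,0,0.6],[1,0,0,0,0,0,0]]
  ]
}}

```text
t: 21.68
ee_pos: [482.4, 55.2, 255.1]
orientation: [0.799, 2.791, -0.097]
ft_force: [1.0, 1.6, 1.2]
width: 27.8
grasp_force: 30.0
```

>>> {"op": "servo_tool", "data": {
  "plan": [
    [[1,-0.085,-0.139,0,0,0,0.6],[1,0,0,0,0,0,0]]
  ]
}}

```text
t: 21.85
ee_pos: [478.8, 49.6, 255.1]
orientation: [0.727, 2.809, -0.088]
ft_force: [2.6, 2.0, 0.5]
width: 27.6
grasp_force: 30.0
```

```bash
python3 - <<'E'
from h import *
watch('j2');z=head(readout.get_obs())[0][2]
E
```

```text
H [586.8 -12.6 213.6] a 150.9 exp row 157.1 w155.. [0, 0, 0, 0, 0, 0, 0, 0, 0, 0, 0, 0, 0] F [2.5 0.9 1. ] M [ 0.15 -0.83  0.15]
```

Fz rose from -5 to about +1: the ledges now carry the portafilter, so it is engaged. I'll continue the swing, letting the grip rise with the ledges.

```bash
python3 - <<'E'
from h import *
o=readout.get_obs();H=head(o)[0]
chain([(151+3*k,14,H[2]+.4*k) for k in range(0,15)],c=H[:2])
E
```

```text
[1.0, -0.002, -0.006, 0.0, -0.005, 0.016, 0.024]
[1.0, -0.078, -0.144, 0.01, 0.0, -0.0, 0.6]
[1.0, -0.07, -0.147, 0.01, -0.0, 0.0, 0.6]
[1.0, -0.063, -0.151, 0.01, -0.0, 0.0, 0.6]
[1.0, -0.055, -0.154, 0.01, -0.0, 0.0, 0.6]
[1.0, -0.046, -0.157, 0.01, 0.0, -0.0, 0.6]
[1.0, -0.038, -0.159, 0.01, 0.0, 0.0, 0.6]
[1.0, -0.03, -0.161, 0.01, -0.0, 0.0, 0.6]
[1.0, -0.021, -0.162, 0.01, 0.0, 0.0, 0.6]
[1.0, -0.013, -0.163, 0.01, -0.0, -0.0, 0.6]
[1.0, -0.004, -0.163, 0.01, -0.0, 0.0, 0.6]
[1.0, 0.004, -0.163, 0.01, -0.0, 0.0, 0.6]
[1.0, 0.013, -0.163, 0.01, 0.0, -0.0, 0.6]
[1.0, 0.021, -0.162, 0.01, -0.0, 0.0, 0.6]
[1.0, 0.03, -0.161, 0.01, -0.0, -0.0, 0.6]
```

>>> {"op": "servo_tool", "data": {
  "plan": [
    [[1,-0.078,-0.144,0.015,0,0,0.6],[1,0,0,0,0,0,0]]
  ]
}}

```text
t: 22.17
ee_pos: [474.6, 43.9, 255.0]
orientation: [0.653, 2.829, -0.081]
ft_force: [-0.7, 3.8, 2.2]
width: 27.1
grasp_force: 30.0
```

>>> {"op": "servo_tool", "data": {
  "plan": [
    [[1,-0.07,-0.147,0.01,0,0,0.6],[1,0,0,0,0,0,0]]
  ]
}}

```text
t: 22.33
ee_pos: [472.2, 37.8, 255.6]
orientation: [0.579, 2.843, -0.071]
ft_force: [1.6, -0.1, 0.6]
width: 27.9
grasp_force: 30.0
```

>>> {"op": "servo_tool", "data": {
  "plan": [
    [[1,-0.063,-0.151,0.01,0,0,0.6],[1,0,0,0,0,0,0]]
  ]
}}

```text
t: 22.5
ee_pos: [469.8, 31.5, 256.0]
orientation: [0.505, 2.856, -0.063]
ft_force: [3.5, -2.8, 1.5]
width: 27.7
grasp_force: 30.0
```

>>> {"op": "servo_tool", "data": {
  "plan": [
    [[1,-0.055,-0.154,0.01,0,0,0.6],[1,0,0,0,0,0,0]]
  ]
}}

```text
t: 22.67
ee_pos: [467.5, 25.2, 256.4]
orientation: [0.43, 2.868, -0.053]
ft_force: [3.1, -3.5, 1.3]
width: 27.6
grasp_force: 30.0
```

```bash
python3 - <<'E'
from h import *
watch('k1')
E
```

```text
H [586.1 -13.4 215. ] a 162.9 exp row 156.7 w155.. [0, 0, 0, 0, 0, 0, 0, 0, 0, 0, 0, 0, 0] F [ 2.4 -4.7  1.3] M [-0.75 -0.5  -0.28]
```

>>> {"op": "servo_tool", "data": {
  "plan": [
    [[1,-0.046,-0.155,0.01,0,0,0.6],[1,0,0,0,0,0,0]]
  ]
}}

```text
t: 22.98
ee_pos: [465.6, 19.2, 256.7]
orientation: [0.354, 2.878, -0.044]
ft_force: [2.6, -3.3, 0.5]
width: 27.5
grasp_force: 30.0
```

>>> {"op": "servo_tool", "data": {
  "plan": [
    [[1,-0.038,-0.157,0.01,0,0,0.6],[1,0,0,0,0,0,0]]
  ]
}}

```text
t: 23.15
ee_pos: [464.1, 12.8, 257.1]
orientation: [0.279, 2.885, -0.035]
ft_force: [2.7, -4.3, 1.0]
width: 27.7
grasp_force: 30.0
```

>>> {"op": "servo_tool", "data": {
  "plan": [
    [[1,-0.03,-0.159,0.01,0,0,0.6],[1,0,0,0,0,0,0]]
  ]
}}

```text
t: 23.32
ee_pos: [463.1, 6.4, 257.6]
orientation: [0.203, 2.891, -0.025]
ft_force: [3.1, -4.4, 2.0]
width: 27.6
grasp_force: 30.0
```

>>> {"op": "servo_tool", "data": {
  "plan": [
    [[1,-0.021,-0.16,0.01,0,0,0.6],[1,0,0,0,0,0,0]]
  ]
}}

```text
t: 23.48
ee_pos: [462.4, 0.0, 258.0]
orientation: [0.128, 2.895, -0.016]
ft_force: [4.0, -5.2, 1.2]
width: 27.7
grasp_force: 30.1
```

```bash
python3 - <<'E'
from h import *
watch('k2')
E
```

```text
H [586.4 -13.3 216.7] a 174.8 exp row 156.2 w155.. [0, 0, 0, 0, 0, 0, 0, 0, 0, 0, 0, 0, 0] F [ 3.3 -5.5  1.2] M [-1.04 -0.49 -0.74]
```

>>> {"op": "servo_tool", "data": {
  "plan": [
    [[1,-0.013,-0.163,0.01,0,0,0.6],[1,0,0,0,0,0,0]]
  ]
}}

```text
t: 23.8
ee_pos: [461.8, -6.4, 258.4]
orientation: [0.051, 2.897, -0.007]
ft_force: [2.9, -4.2, 1.9]
width: 27.8
grasp_force: 30.0
```

>>> {"op": "servo_tool", "data": {
  "plan": [
    [[1,-0.004,-0.165,0.01,0,0,0.6],[1,0,0,0,0,0,0]]
  ]
}}

```text
t: 23.97
ee_pos: [461.5, -13.0, 258.7]
orientation: [-0.024, 2.897, 0.003]
ft_force: [2.9, -2.6, 1.8]
width: 27.7
grasp_force: 30.0
```

>>> {"op": "servo_tool", "data": {
  "plan": [
    [[1,0.004,-0.165,0.01,0,0,0.6],[1,0,0,0,0,0,0]]
  ]
}}

```text
t: 24.13
ee_pos: [461.7, -19.5, 259.1]
orientation: [-0.098, 2.896, 0.012]
ft_force: [3.2, -2.5, 1.3]
width: 27.5
grasp_force: 30.0
```

```bash
python3 - <<'E'
from h import *
watch('k3')
E
```

```text
H [586.4 -13.2 217.8] a -176.2 exp row 155.8 w155.. [0, 0, 0, 0, 0, 0, 0, 0, 0, 0, 0, 0, 0] F [ 2.9 -4.6  0.2] M [-0.82 -0.45 -0.65]
```

```bash
cat >> h.py <<'E'
def tq():
    L=[]
    for i in range(4):
        vision.camera_params("top");vision.get_image("top");o=readout.get_obs();r=(o['ee_pos'][:2]-C0)/1000;F=o['ft_force'];L.append(np.r_[F,o['moment'],o['moment'][2]+r[0]*F[1]-r[1]*F[0]])
    H,G,a,T=head(o);print("t",o['t'],"H",H.round(1),"a",round(a%360,1),"F,M",np.mean(L,0).round(2)[:6],"axis torque",np.mean(L,0)[6].round(2),"w",o['width'].round(1))
E
python3 -c "
from h import *
tq()"
```

```text
Traceback (most recent call last):
  File "h.py", line 64, in tq
    H,G,a,T=head(o);print("t",o['t'],"H",H.round(1),"a",round(a%360,1),"F,M",np.mean(L,0).round(2)[:6],"axis torque",np.mean(L,0)[6].round(2),"w",o['width'].round(1))
                                                                                                                                                  ^^^^^^^^^^^^^^^^
AttributeError: 'float' object has no attribute 'round'
```

>>> {"op": "servo_tool", "data": {
  "plan": [
    [[1,0.013,-0.165,0.01,0,0,0.6],[1,0,0,0,0,0,0]]
  ]
}}

```text
t: 24.65
ee_pos: [462.4, -25.9, 259.5]
orientation: [-0.175, 2.892, 0.021]
ft_force: [3.0, -3.3, 0.0]
width: 27.7
grasp_force: 30.1
```

```bash
python3 -c "
from h import *
tq()"
```

```text
Traceback (most recent call last):
  File "h.py", line 64, in tq
    H,G,a,T=head(o);print("t",o['t'],"H",H.round(1),"a",round(a%360,1),"F,M",np.mean(L,0).round(2)[:6],"axis torque",np.mean(L,0)[6].round(2),"w",o['width'].round(1))
                                                                                                                                                  ^^^^^^^^^^^^^^^^
AttributeError: 'float' object has no attribute 'round'
```

>>> {"op": "servo_tool", "data": {
  "plan": [
    [[1,0.021,-0.165,0.01,0,0,0.6],[1,0,0,0,0,0,0]]
  ]
}}

```text
t: 25.02
ee_pos: [463.3, -32.4, 259.9]
orientation: [-0.252, 2.887, 0.03]
ft_force: [5.0, -3.0, -2.1]
width: 27.7
grasp_force: 30.0
```

```bash
python3 -c "
from h import *
tq()"
```

```text
Traceback (most recent call last):
  File "h.py", line 64, in tq
    H,G,a,T=head(o);print("t",o['t'],"H",H.round(1),"a",round(a%360,1),"F,M",np.mean(L,0).round(2)[:6],"axis torque",np.mean(L,0)[6].round(2),"w",o['width'].round(1))
                                                                                                                                                  ^^^^^^^^^^^^^^^^
AttributeError: 'float' object has no attribute 'round'
```

```bash
sed -i "s/o\['width'\].round(1)/round(o['width'],1)/" h.py; python3 -c "
from h import *
tq()"
```

```text
t 25.4167 H [586.6 -13.1 218.6] a 189.9 F,M [ 4.83 -4.14 -0.48 -0.72 -0.59 -0.52] axis torque 0.08 w 27.8
```

>>> {"op": "servo_tool", "data": {
  "plan": [
    [[1,0.02,-0.11,0,0,0,0.4],[1,0,0,0,0,0,0]]
  ]
}}

```text
t: 25.58
ee_pos: [463.9, -36.5, 259.8]
orientation: [-0.301, 2.883, 0.037]
ft_force: [3.6, 0.0, 0.1]
width: 27.7
grasp_force: 30.0
```

```bash
python3 -c "
from h import *
tq()"
```

```text
t 25.7833 H [586.5 -12.9 218.6] a 191.9 F,M [ 4.76 -0.6  -0.42 -0.34 -0.69 -0.47] axis torque -0.28 w 28.0
```

>>> {"op": "servo_tool", "data": {
  "plan": [
    [[1,0.02,-0.11,0,0,0,0.4],[1,0,0,0,0,0,0]]
  ]
}}

```text
t: 25.95
ee_pos: [464.7, -40.8, 259.9]
orientation: [-0.353, 2.877, 0.044]
ft_force: [4.9, 3.1, 0.1]
width: 28.1
grasp_force: 29.9
```

```bash
python3 -c "
from h import *
tq()"
```

```text
t 26.15 H [586.3 -12.8 218.6] a 193.9 F,M [ 5.05  1.97 -0.2  -0.03 -0.79 -0.29] axis torque -0.39 w 27.5
```

>>> {"op": "servo_tool", "data": {
  "plan": [
    [[1,0.025,-0.11,0,0,0,0.4],[1,0,0,0,0,0,0]]
  ]
}}

```text
t: 26.32
ee_pos: [465.4, -44.2, 259.8]
orientation: [-0.402, 2.872, 0.054]
ft_force: [4.4, 12.0, 0.2]
width: 27.9
grasp_force: 30.0
```

```bash
python3 -c "
from h import *
tq()
o=readout.get_obs();B=vision.get_image('top');cv2.imwrite('pics/topk.png',cv2.cvtColor(B,cv2.COLOR_RGB2BGR))
W=vision.get_image('wrist');cv2.imwrite('pics/wk.png',cv2.cvtColor(W,cv2.COLOR_RGB2BGR));g=W.max(2)
for f,h in (('old',cv2.imread('pics/wg.png').max(2)),('new',g)):
  for r in (115,130,150,170):
    m=h[r]<75;l=q=252
    while m[l-1]: l-=1
    while m[q+1]: q+=1
    print(f,r,l,q,(l+q)/2,q-l)
"
```

```text
t 26.5167 H [585.9 -12.  218.6] a 195.9 F,M [ 4.85 10.08  0.8   1.3  -0.85 -0.12] axis torque -1.18 w 27.5
old 115 226 281 253.5 55
old 130 217 290 253.5 73
old 150 215 292 253.5 77
old 170 215 292 253.5 77
new 115 232 284 258.0 52
new 130 222 295 258.5 73
new 150 219 296 257.5 77
new 170 219 296 257.5 77
```

The axis torque jumped to -1.2 N·m: that is the dead stop, at a handle angle of about 195°, which puts the notch near 138° (42° left). I'll ease back about 6.5° to the middle of the tight range (50–51° past the notch) so nothing is left strained.

>>> {"op": "servo_tool", "data": {
  "plan": [
    [[1,-0.027,0.13,-0.005,0,0,-0.5],[1,-0.025,0.135,-0.005,0,0,-0.5],[1,-0.022,0.135,-0.005,0,0,-0.48],[1,0,0,0,0,0,0]]
  ]
}}

```text
t: 26.95
ee_pos: [462.6, -29.0, 259.5]
orientation: [-0.213, 2.889, 0.026]
ft_force: [3.5, -1.0, 0.8]
width: 27.9
grasp_force: 30.1
```

```bash
python3 -c "
from h import *
tq()
W=vision.get_image('wrist');cv2.imwrite('pics/wl.png',cv2.cvtColor(W,cv2.COLOR_RGB2BGR));h=W.max(2)
for r in (130,150,170):
    m=h[r]<75;l=q=252
    while m[l-1]: l-=1
    while m[q+1]: q+=1
    print(r,l,q,(l+q)/2,q-l)
"
```

```text
t 27.15 H [586.3 -12.8 218.1] a 188.6 F,M [ 3.58  1.34  1.57  0.4  -0.67 -0.65] axis torque -0.76 w 27.7
130 220 292 256.0 72
150 217 294 255.5 77
170 217 294 255.5 77
```

>>> {"op": "servo_tool", "data": {
  "plan": [
    [[0.2,0,0,0,0,0,0],[0.2,0,0,0,0,0,0],[0.2,0,0,0,0,0,0],[0.2,0,0,0,0,0,0]]
  ]
}}

```text
t: 27.53
ee_pos: [461.8, -29.6, 258.8]
orientation: [-0.218, 2.892, 0.027]
ft_force: [-0.2, 0.2, 0.6]
width: 35.7
grasp_force: 0.0
```

```bash
cat > chk.py <<'E'
from h import *
import sys
tq()
W=vision.get_image('wrist');cv2.imwrite(f'pics/w_{sys.argv[1]}.png',cv2.cvtColor(W,cv2.COLOR_RGB2BGR));h=W.max(2)
o=readout.get_obs();c=cam("wrist",o);S=[]
for r in range(110,200,15):
    m=h[r]<75;l=q=252
    while m[l-1]: l-=1
    while m[q+1]: q+=1
    p=onz(c,((l+q)/2,r),201);S.append(p[:2]);print(r,l,q,(l+q)/2,q-l,p.round(1))
S=np.array(S);v=S[0]-S[-1];print("handle axis angle",np.degrees(np.arctan2(v[1],v[0]))%360,"from group:",[round(np.degrees(np.arctan2(*(s-C0)[::-1]))%360,1) for s in S])
watch(sys.argv[1])
E
python3 chk.py r1
```

```text
t 27.7333 H [586.  -13.1 217.8] a 188.6 F,M [ 0.36 -0.05  0.03  0.03 -0.05  0.02] axis torque 0.03 w 35.1
110 239 279 259.0 40 [401.  -36.9 201. ]
125 223 294 258.5 71 [406.5 -36.2 201. ]
140 221 296 258.5 75 [412.1 -35.3 201. ]
155 218 297 257.5 79 [418.2 -34.7 201. ]
170 220 296 258.0 76 [424.4 -33.5 201. ]
185 221 294 257.5 73 [431.1 -32.7 201. ]
handle axis angle 187.97945483508695 from group: [np.float64(187.4), np.float64(187.5), np.float64(187.4), np.float64(187.5), np.float64(187.3), np.float64(187.3)]
H [586.2 -13.1 218. ] a -171.4 exp row 155.8 w155.. [0, 0, 0, 0, 0, 0, 0, 0, 0, 0, 0, 0, 0] F [-0.2  0.1 -0.1] M [ 0.04 -0.03  0.  ]
```

Released, and it holds. By the same measurement the handle is about 7.3° back from the stop (≈49.7° past the notch), which is tight but near the low edge. I'll regrip and nudge it about 2.5° on.

>>> {"op": "servo_tool", "data": {
  "plan": [
    [[1,0,-0.02,0,0,0,0],[1,0,0,0,0,0,0],[1,0,0,0,0,0,0],[1,0,0,0,0,0,0],[1,0,0,0,0,0,0]]
  ]
}}

```text
t: 28.35
ee_pos: [462.6, -30.2, 259.3]
orientation: [-0.217, 2.89, 0.027]
ft_force: [0.5, 2.3, 0.7]
width: 27.4
grasp_force: 30.0
```

>>> {"op": "servo_tool", "data": {
  "plan": [
    [[1,0,0,0,0,0,0],[1,0.012,-0.075,0.003,0,0,0.27],[1,0.012,-0.075,0.003,0,0,0.27],[1,0,0,0,0,0,0]]
  ]
}}

```text
t: 28.68
ee_pos: [464.0, -36.5, 259.6]
orientation: [-0.286, 2.883, 0.035]
ft_force: [3.8, 2.6, -2.1]
width: 27.8
grasp_force: 30.0
```

>>> {"op": "servo_tool", "data": {
  "plan": [
    [[0.2,0,0,0,0,0,0],[0.2,0,0,0,0,0,0],[0.2,0,0,0,0,0,0],[0.2,0,0,0,0,0,0]]
  ]
}}

```text
t: 29.02
ee_pos: [463.4, -36.4, 259.4]
orientation: [-0.285, 2.885, 0.035]
ft_force: [-0.5, -0.2, 1.1]
width: 35.3
grasp_force: 0.0
```

```bash
python3 chk.py r2
```

```text
t 29.2167 H [586.2 -14.  218.2] a 191.3 F,M [-0.03 -0.03  0.3   0.05 -0.02  0.  ] axis torque 0.0 w 35.3
110 236 272 254.0 36 [402.9 -48.2 201. ]
125 220 288 254.0 68 [408.3 -47.2 201. ]
140 217 291 254.0 74 [414. -46. 201.]
155 214 293 253.5 79 [420. -45. 201.]
170 216 292 254.0 76 [426.2 -43.6 201. ]
185 213 291 252.0 78 [432.9 -43.  201. ]
handle axis angle 189.85375010494815 from group: [np.float64(191.0), np.float64(191.0), np.float64(190.9), np.float64(191.0), np.float64(190.9), np.float64(191.2)]
H [586.3 -14.  218.2] a -168.7 exp row 155.7 w155.. [4, 3, 2, 0, 0, 0, 0, 0, 0, 0, 0, 0, 0] F [ 0.2 -0.5 -0.3] M [ 0.02 -0.03  0.01]
```

The handle is now at about 190.5°, ≈52° past the notch, and held. I'll open fully and retreat along the fingers.

>>> {"op": "servo_tool", "data": {
  "plan": [
    [[-0.2,0,0,0,0,0,0],[-0.2,0,0,0,0,0,0],[-0.2,-0.06,-0.01,0.24,0,0,0],[-0.2,-0.12,-0.023,0.485,0,0,0],[-0.2,-0.12,-0.023,0.485,0,0,0]]
  ]
}}

```text
t: 29.83
ee_pos: [450.9, -38.5, 308.4]
orientation: [-0.285, 2.886, 0.036]
ft_force: [0.2, -0.1, 0.8]
width: 52.8
grasp_force: 0.0
```

>>> {"op": "servo_tool", "data": {
  "plan": [
    [[-0.2,-0.12,-0.023,0.485,0,0,0],[-0.2,-0.12,-0.023,0.485,0,0,0],[-0.2,-0.12,-0.023,0.485,0,0,0],[-0.2,-0.1,-0.02,0.3,0,0,0],[-0.2,0,0,0,0,0,0]]
  ]
}}

```text
t: 30.25
ee_pos: [433.5, -42.4, 381.4]
orientation: [-0.285, 2.879, 0.033]
ft_force: [0.8, -0.3, 0.7]
width: 52.9
grasp_force: 0.0
```

```bash
python3 - <<'E'
from h import *
st();watch('z')
T=vision.get_image('top');cv2.imwrite('pics/topz.png',cv2.cvtColor(T,cv2.COLOR_RGB2BGR))
A=cv2.imread('pics/scene0.png').astype(int);B=cv2.imread('pics/s_z.png').astype(int);D=abs(A-B).max(2)>25
for n,(x0,y0,x1,y1) in dict(cup=(222,162,252,198),saucer=(138,184,184,216),tamper=(318,200,350,240)).items(): print(n,D[y0:y1,x0:x1].sum())
A=cv2.imread('pics/top0.png').astype(int);B=cv2.imread('pics/topz.png').astype(int);D=abs(A-B).max(2)>25
for n,(x0,y0,x1,y1) in dict(jug=(298,115,336,150),tamper=(264,112,290,140)).items(): print(n,D[y0:y1,x0:x1].sum())
E
```

```text
30.25 ee [433.49 -42.38 381.36] H [556.56 -20.13 340.15] ang -168.68723318730824 F [ 0.8  -0.35  0.7 ] M [ 0.02 -0.05 -0.03] 52.942808078547486 z [ 0.24  0.05 -0.97]
H [555.6 -19.8 336.5] a -168.7 exp row 118.3 w155.. [0, 0, 0, 0, 0, 0, 0, 0, 0, 0, 0, 0, 0] F [-0.8  0.   0.1] M [ 0.01 -0.05 -0.03]
cup 0
saucer 0
tamper 0
jug 0
tamper 0
```

```bash
python3 -c "
from workcell import close_job
print(close_job())"
```

```text
the job is handed in; nothing more can be done
None
```

The portafilter is locked in the group, by my estimate about 52° past the notches (found near 42° left). It held when I let go, with the gripper clear and the cup, tamper, jug and saucer where they were, and the job was handed in at about 30 s.

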